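Deburr the cup port, fill the dispenser and shut its door

TASK

Get the clinic's cup dispenser ready: first take the deburring tool and, starting at the red mark, run the blade once round the edge of the newly bored port, a full circle anticlockwise seen from above, pressing lightly and steadily outwards against the edge, never hard. Lay the tool back on its rest, stand every cup sleeve upright on the floor of the bay, and only when all are in push the door shut until it seats on its catch. Leave the other things on the counter as they are.

Things in the scene. Friction and masses are not known exactly. Their poses are not given: they have to be found in the camera images.
- dispenser: Fixed cup dispenser. Origin: on the counter under the bay's centre; x to its back, y to its left seen from the robot, z up. Ivory bay, open on top: floor 8 mm up, inside x -51 (doorway, with a sill 12 mm above the floor) to +55 mm, y -110 to +110 mm, side and back walls 40 mm high; four sleeves fit at y -81, -27, 27, 81 mm. Teal tower beside it: y -116 to -231 mm, x -62 to +61 mm, 58 mm high, port on top.
- door (a joint): Bay's front door. Upright hinge at dispenser x -60, y +112 mm. 0 = shut; at angle a the panel runs from the hinge along (-sin a, -cos a) in the dispenser's x, y, so the free end swings out to the robot. Starts 1.0 to 1.45 rad open; slight friction, stays where left. At about 0.07 rad it meets a sprung roller catch: push it past (about 4 N at the free end); then it rests at 0 to 0.01 rad.
- door_edge (a point): Point on the door's outer face, 190 mm from the hinge, 35 mm above the counter. The panel is 8 mm thick (hinge line at mid-thickness), 4 to 216 mm from the hinge, 10 to 61 mm above the counter. Push on the outer face with the shut fingers.
- port: Aluminium port flange fixed on the tower, 94 mm outside diameter, 10 mm thick, with the bored vertical hole, 60 mm diameter; free space below it in the tower. Origin: centre of the hole at the flange's underside, 58 mm above the counter; z up; the edge to deburr is the hole's rim at z +10 mm. The red mark lies in its +x direction (any way round at the start); anticlockwise goes from +x to +y.
- tool: Deburring tool, about 190 g: orange bar handle (116 mm along x, 24 mm along y, 28 mm high), black band at its middle, steel blade pointing down from its centre. Origin: centre of the handle's underside. Lies across the rest; grip the handle at the band from above, across the 24 mm, so that the blade stays pointing down.
- blade_tip (a point): Lower end of the blade, 60 mm below the handle's underside, centred when free. The blade is a round rod 8 mm in diameter, sprung sideways in all directions: pivot 8 mm below the handle, the tip yields about 0.4 N per mm, up to 10 mm, then hard. Work with the rod's side, the tip 2 to 20 mm below the rim. A contact of 1 to 3 N is right.
- blade: The tool's sprung blade (see blade_tip); origin: its pivot, 8 mm below the handle's underside.
- rest: Fixed dark steel tool rest. Origin: centre of its base on the counter; x along the handle, z up. Two posts at x -42 and +42 mm, 14 mm thick, tops 75 mm above the counter, with lips 12 mm high leaving a 34 mm channel for the handle. The tool lies with its origin at (0, 0, 75 mm), x axes parallel, the blade hanging between the posts, tip 15 mm above the counter.
- stack0: Sleeve of nested pale-blue cups in a weighted steel foot (18 mm high), one rigid upright cylinder 50 mm in diameter and 64 mm high, about 160 g, standing on the counter. Origin: centre of its underside, z up. Two to four of the four sleeves are present.
- stack1: Sleeve of nested pale-blue cups in a weighted steel foot (18 mm high), one rigid upright cylinder 50 mm in diameter and 64 mm high, about 160 g, standing on the counter. Origin: centre of its underside, z up. Two to four of the four sleeves are present.
- stack2: Sleeve of nested pale-blue cups in a weighted steel foot (18 mm high), one rigid upright cylinder 50 mm in diameter and 64 mm high, about 160 g, standing on the counter. Origin: centre of its underside, z up. Two to four of the four sleeves are present.
- stack3: Sleeve of nested pale-blue cups in a weighted steel foot (18 mm high), one rigid upright cylinder 50 mm in diameter and 64 mm high, about 160 g, standing on the counter. Origin: centre of its underside, z up. Two to four of the four sleeves are present.
- pill_jar: Amber pill jar, 52 mm diameter, 85 mm high: leave alone. Origin: centre of underside.
- clock: Black desk clock, 85 mm wide, 95 mm high: leave alone. Origin: centre of underside.
- tape_roll: Roll of tape lying flat, 70 mm diameter, 22 mm high: leave alone. Origin: centre of underside.
- pen: Blue pen, 135 mm long: leave alone. Origin: centre of underside.
- beaker: Pale drinking beaker, 68 mm diameter, 85 mm high: leave alone. Origin: centre of underside.
Not all that is in view belongs to the job. What is shaped like the stack3 but green is not meant. Leave any purple look-alike of the stack2 alone.

How it is judged:
By the outcome, as a careful person would: the job done as asked, in the order asked, and still so for the second after the job is handed in, with the robot touching nothing.
Of stack0, stack1, stack2, stack3 only 2 to 4 are there at a start; the rules pass over those that are not, and their reading is None.
At some moment in a run one of stack0, stack1, stack2, stack3 may be knocked a few centimetres aside while the robot is not near it.
It also fails if it takes over 210 s, if anything falls off the work surface, if the arm or the gripper's body presses on something with over 40 N, if the wrist force passes 120 N, or if a joint passes its speed limit or range.

ROBOT

A 7-joint arm with a two-finger parallel gripper is mounted at the origin on the work surface. World frame = base frame: x ahead of the robot, y to its left, z up, the work surface at z = 0. Lengths are in mm, angles in rad, forces in N, time in s.
With the tool pointing down it reaches from about 400 to 875 mm from the base axis. Payload 4.4 kg.
Tool frame: the origin (TCP) lies at the centre of the arm's flange, where the gripper is bolted on; the fingertips stand 173 mm ahead of it and the grasp point (between the pads) lies 155 mm ahead of it; z points along the fingers, y is the direction in which the jaws open and shut (so a half turn about z gives the same grasp; the last joint's range is limited). The gripper opens to 85 mm and grips with 20 to 120 N. Pads are 22 mm wide; open, the fingers measure 114 mm over their backs; the gripper's body (76 mm by 85 mm) begins 54 mm behind the grasp point. The pads swing forward as they close: fully open they stand 13 mm farther back than shut.
Start: joints at [1.066, 0.628, 0.038, 1.517, -0.027, 0.996, -0.02], TCP at [276.176, -588.423, 404.713] pointing down, gripper open.
Joint ranges: [-3.06, 3.06], [-0.37, 2.12], [-1.25, 1.32], [0.18, 2.47], [-1.1, 4.24], [0.23, 1.98], [-2.94, 2.94]. Speed limits (rad/s): [2.57, 2.57, 3.14, 3.14, 3.14, 3.14, 3.14].

INTERFACE

Orientations are given as [roll, pitch, yaw] about the fixed x, y, z axes, in that order (R = Rz(yaw) Ry(pitch) Rx(roll)).
In Python, from cell import * gives the robot as it stands. The module is installed in compiled form; this text tells all that it offers.
- The arm moves only by the shell command python3 -m jog 'ROWS'. ROWS is JSON, one flat list of numbers, 5 for each row, row after row: the shift along the tool's x, y, z in mm, then the turn about the tool's z in degrees, then the finger opening in mm, from 0 to 85.4. A call has 1 to 20 rows; each row is the pose to reach, as a shift and turn from the pose commanded when the call began, along the tool's axes at that moment; what a row does not reach only later rows make up. A row lasts 1/12 s, in which the tool goes at most 41.7 mm and 7.16 degrees, less where a joint would pass 70% of its speed; a pose out of reach is approached as far as the arm can. A call with a gripper value outside its range is refused whole. The fingers move at their own pace and stop on an object; the grip force is fixed at half the most. Time passes only in rows, so rows that repeat a pose let the fingers close. It gives the time, the measured TCP pose, the force and the opening at its end, in the units of the state.
- read_state(): the state, without advancing time (a new reading comes with each control period).
- get_image(name): name is "scene" or "side" or "wrist"; returns (picture, depth): 400x640x3 uint8, blue, green, red; 400x640 float32, mm along the optical axis (not along the pixel's ray), 0 where there is no reading.
- camera_params(name): a dict with "K" (3x3 intrinsics, pixels), "T" (4x4, takes a point from camera to world coordinates). Camera axes: x right, y up, looking along -z (the intrinsics and any distortion apply to the point x, -y, -z); pixel columns grow to the right and rows downward; lengths in mm; the calibration is good to about 2 mm. A picture is of the moment at which its call begins: read the wrist's pose just before it. camera_params takes no time and is no camera call; for the wrist camera it gives the pose at the moment of the call.
- finish_job(): hands the job in, once; it reports no verdict.
The state is a dict: "clock": time; "qpos": joint angles; "qd": joint speeds; "tau": joint torques, N m; "eef_pos": TCP position; "tool_rot": TCP orientation; "force": force on the tool from outside, world axes, zero at the start; "torque": the same for the moment, N m; "width": finger opening in mm.
Only numpy, scipy, OpenCV 4.12 (cv2) and the standard library are available. Lean on these libraries where they do the work, as an engineer would, in place of code of your own. Each camera call takes 0.05 s, during which the arm holds its last target.

## Working session

There is one attempt and no reset: what is moved stays moved. The work goes in short steps, Python scripts to look and compute and a shell command to move; the robot and the scene stay as the last step left them, time stands still between calls to the robot, and variables do not carry over. Pictures are saved under pics/ and viewed, and the job is handed in when it is done.

```bash
mkdir -p pics; ls; python3 - <<'E'
from cell import *
import cv2,numpy as np
s=read_state(); print(s)
for n in("scene","side","wrist"):
    p,d=get_image(n); cv2.imwrite(f"pics/{n}0.png",p); np.save(f"{n}_d0.npy",d)
    c=camera_params(n); print(n,c["K"],c["T"],{k:v for k,v in c.items() if k not in "KT"})
E
```

```text
pics
{'clock': 0.0, 'qpos': array([ 1.06615497,  0.62935764,  0.03846177,  1.51834261, -0.02701041,
        0.99631732, -0.02000934]), 'qd': array([-0.00015593,  0.00056002,  0.00012279, -0.00020002,  0.00060939,
        0.00109377,  0.00025093]), 'tau': array([-7.70268307e-04, -5.63392103e+01,  1.22562166e+00, -1.93446583e+01,
        1.09174498e-02,  1.06605070e-02,  1.07577119e-05]), 'eef_pos': array([ 276.07984239, -588.13701632,  403.78980745]), 'tool_rot': array([-3.13968651e+00,  2.83371322e-05,  4.38810918e-01]), 'force': array([-0.4311275 , -0.24138217,  0.25498258]), 'torque': array([-0.02739366, -0.0123113 , -0.00506869]), 'width': 85.58085566970782}
scene [[487.49772223   0.         315.28701648]
 [  0.         487.49772223 199.88890661]
 [  0.           0.           1.        ]] [[ 7.48308669e-01 -4.32922512e-01  5.02605446e-01  1.14740621e+03]
 [ 6.63004198e-01  5.12599455e-01 -5.45588886e-01 -6.98391094e+02]
 [-2.14375666e-02  7.41498414e-01  6.70612059e-01  8.78422555e+02]
 [ 0.00000000e+00  0.00000000e+00  0.00000000e+00  1.00000000e+00]] {}
side [[517.06386819   0.         320.12511587]
 [  0.         517.06386819 198.17165249]
 [  0.           0.           1.        ]] [[-8.99243152e-01  2.59032278e-01 -3.52511040e-01 -1.91823844e+01]
 [-4.37111338e-01 -5.00406372e-01  7.47346734e-01  1.15459895e+03]
 [ 1.71881568e-02  8.26133005e-01  5.63212949e-01  9.93488478e+02]
 [ 0.00000000e+00  0.00000000e+00  0.00000000e+00  1.00000000e+00]] {}
wrist [[347.63647937   0.         315.83358493]
 [  0.         347.63647937 200.93077173]
 [  0.           0.           1.        ]] [[ 4.24604475e-01  8.56428516e-01  2.93668585e-01  3.50786715e+02]
 [-9.05376719e-01  4.02366585e-01  1.35624957e-01 -5.52212815e+02]
 [-2.00934510e-03 -3.23467663e-01  9.46237092e-01  3.72634399e+02]
 [ 0.00000000e+00  0.00000000e+00  0.00000000e+00  1.00000000e+00]] {}
```

View pics/scene0.png

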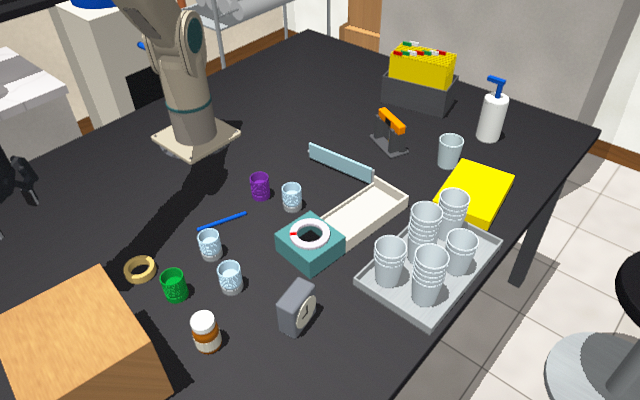

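View pics/side0.png

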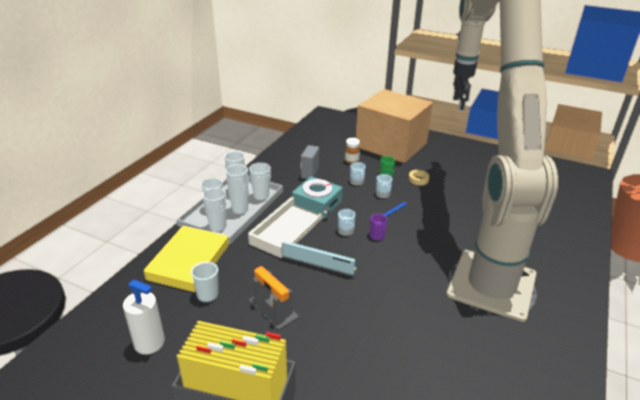

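View pics/wrist0.png

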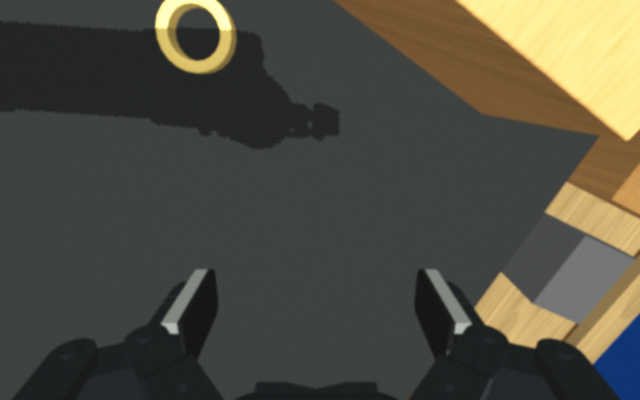

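The scene shows three pale-blue sleeves at (291,196), (209,244) and (229,277). The look-alikes are purple at (259,186) and green at (174,285). The tool is on its rest at (392,125), the tower and port at (310,238), the bay at (365,210) and the door at (340,162).

```bash
cat > h.py <<'E'
from cell import *
import cv2,numpy as np
def cloud(n,p=None,d=None,tag=None):
    c=camera_params(n)
    if p is None: p,d=get_image(n)
    if tag: cv2.imwrite(f"pics/{tag}.png",p)
    K,T=c["K"],c["T"]; v,u=np.mgrid[0:400,0:640]
    X=np.stack([(u-K[0,2])/K[0,0]*d,-(v-K[1,2])/K[1,1]*d,-d],-1)
    W=X@T[:3,:3].T+T[:3,3]; W[d<=0]=np.nan
    hsv=cv2.cvtColor(p,cv2.COLOR_BGR2HSV)
    return p,d,W,hsv
def proj(n,P):
    c=camera_params(n);P=np.atleast_2d(P);X=(P-c["T"][:3,3])@c["T"][:3,:3]
    return np.c_[c["K"][0,0]*X[:,0]/-X[:,2]+c["K"][0,2],-c["K"][1,1]*X[:,1]/-X[:,2]+c["K"][1,2]]
def st():
    s=read_state();np.set_printoptions(precision=3,suppress=True)
    print("t",s["clock"],"p",s["eef_pos"],"r",s["tool_rot"],"f",s["force"],"w",s["width"],"q",s["qpos"]);return s
def circ(P):
    # least-squares circle
    A=np.c_[2*P,np.ones(len(P))];b=(P**2).sum(1);x=np.linalg.lstsq(A,b,rcond=None)[0]
    return x[:2],np.sqrt(x[2]+x[0]**2+x[1]**2)
E
python3 - <<'E'
from h import *
for n in("scene","side"):
    p=cv2.imread(f"pics/{n}0.png");d=np.load(f"{n}_d0.npy")
    p,d,W,h=cloud(n,p,d)
    H,S,V=h[...,0],h[...,1],h[...,2];z=W[...,2]
    ok=np.isfinite(z)&(W[...,0]>150)&(W[...,0]<1000)&(abs(W[...,1])<700)
    print(n,"table z",np.nanmedian(z[ok&(abs(z)<15)]))
    def comp(name,m,mn=25):
        k,l,s,c=cv2.connectedComponentsWithStats((m&ok).astype(np.uint8))
        for i in range(1,k):
            if s[i,4]>mn:
                P=W[l==i];print(name,"pix",c[i].round(),s[i,4],"min",np.percentile(P,2,0).round(),"max",np.percentile(P,98,0).round(),"med",np.median(P,0).round())
    comp("orange",(H>=7)&(H<=19)&(S>150)&(V>120)&(z>80)&(z<130))
    comp("teal",(H>80)&(H<98)&(S>80)&(z>40)&(z<66))
    comp("blue",(H>90)&(H<115)&(S>25)&(S<130)&(z>8)&(z<75)&(V>120))
    comp("port",(z>63)&(z<74)&(S<60)&(V>120))
    comp("ivory",(H<35)&(S>8)&(S<70)&(V>150)&(z>30)&(z<48))
    comp("ivoryfloor",(H<35)&(S>8)&(S<70)&(V>150)&(z>2)&(z<16))
    comp("red",((H<6)|(H>174))&(S>130)&(z>55)&(z<80),4)
    comp("green",(H>45)&(H<75)&(S>130)&(z>5)&(z<80),50)
    comp("purple",(H>135)&(H<160)&(S>80)&(z>5)&(z<80),50)
E
```

```text
scene table z -0.2958915269934437
orange pix [393. 122.] 161 min [444. 316.  81.] max [550. 371. 103.] med [516. 332.  94.]
teal pix [309. 242.] 1115 min [ 540. -191.   41.] max [667. -74.  60.] med [ 635. -160.   57.]
blue pix [340. 162.] 979 min [359. 138.  11.] max [564. 159.  61.] med [467. 149.  38.]
blue pix [292. 194.] 405 min [435. -65.  18.] max [482. -17.  65.] med [463. -45.  47.]
blue pix [209. 242.] 474 min [ 404. -313.   18.] max [ 452. -266.   65.] med [ 433. -291.   48.]
blue pix [230. 274.] 518 min [ 515. -347.   18.] max [ 563. -300.   65.] med [ 545. -325.   49.]
port pix [491. 122.] 73 min [675. 542.  63.] max [736. 580.  74.] med [712. 550.  68.]
port pix [452. 139.] 72 min [645. 382.  63.] max [694. 415.  74.] med [665. 408.  69.]
port pix [450. 149.] 72 min [654. 347.  63.] max [708. 378.  74.] med [689. 355.  69.]
port pix [310. 233.] 577 min [ 560. -174.   64.] max [647. -87.  71.] med [ 608. -131.   67.]
port pix [451. 223.] 63 min [815.  96.  63.] max [853. 129.  74.] med [837. 102.  68.]
port pix [462. 241.] 99 min [862.  52.  63.] max [910.  79.  74.] med
[... 2659 characters left out ...]
0.  64.] max [681. 417.  73.] med [650. 407.  69.]
port pix [147. 331.] 107 min [661. 560.  63.] max [707. 614.  74.] med [670. 601.  69.]
ivory pix [352. 155.] 38 min [ 583. -438.   31.] max [ 618. -415.   45.] med [ 598. -424.   36.]
ivory pix [269. 226.] 310 min [574. -61.  30.] max [682. 166.  43.] med [665. 112.  37.]
ivoryfloor pix [294. 221.] 241 min [552. -71.   4.] max [676. 111.  16.] med [614.  -2.   9.]
ivoryfloor pix [265. 248.] 102 min [573. 152.   3.] max [682. 166.  16.] med [630. 159.  10.]
green pix [387. 165.] 203 min [ 430. -440.   15.] max [ 477. -388.   65.] med [ 454. -398.   47.]
purple pix [378. 226.] 371 min [332. -86.   7.] max [379. -35.  66.] med [355. -46.  44.]
```

```bash
python3 - <<'E'
import cv2
p=cv2.imread("pics/scene0.png");q=cv2.resize(p[110:310,160:430],None,fx=2.9,fy=2.9,interpolation=cv2.INTER_CUBIC);cv2.imwrite("pics/crop0.png",q)
p=cv2.imread("pics/side0.png");q=cv2.resize(p[140:330,220:440],None,fx=3.1,fy=3.1,interpolation=cv2.INTER_CUBIC);cv2.imwrite("pics/crop1.png",q)
E
```

```text
(no output)
```

View pics/crop0.png

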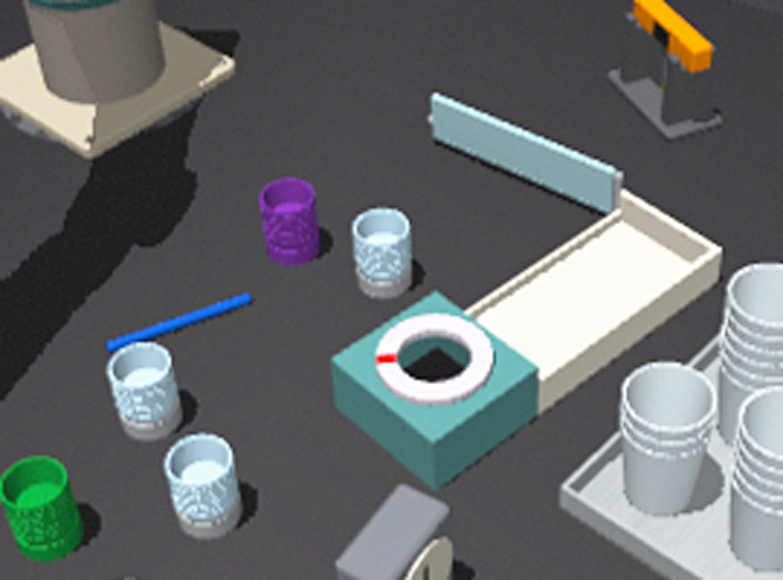

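View pics/crop1.png

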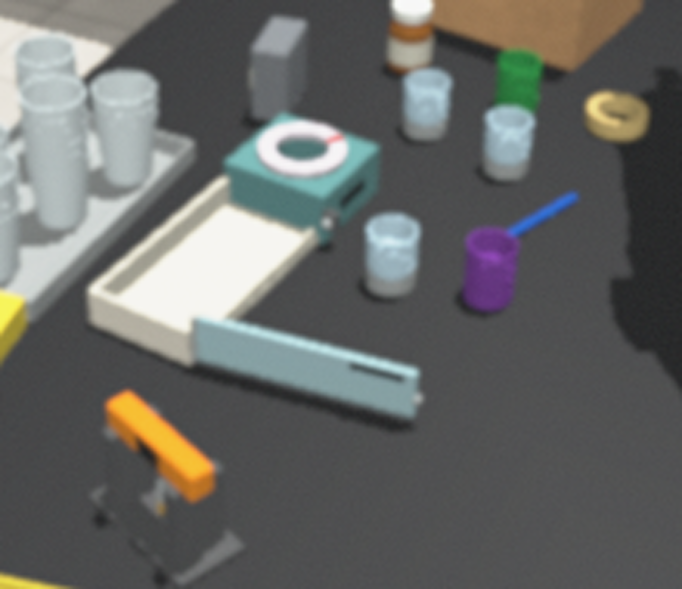

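```bash
python3 -m jog '[495,-317,0,-50,85,495,-317,0,-50,85,495,-317,0,-50,85,495,-317,0,-50,85,495,-317,0,-50,85,495,-317,0,-50,85,495,-317,0,-50,85,495,-317,0,-50,85,495,-317,0,-50,85,495,-317,0,-50,85,495,-317,0,-50,85,495,-317,0,-50,85,495,-317,0,-50,85,495,-317,0,-50,85,495,-317,0,-50,85,495,-317,0,-50,85,495,-317,0,-50,85,495,-317,0,-50,85,495,-317,0,-50,85,495,-317,0,-50,85]'
python3 - <<'E'
from h import *
s=st()
p,d,W,h=cloud("wrist",tag="w1"); np.savez("w1",W=W,p=p,h=h,d=d); print(camera_params("wrist")["T"])
st()
E
```

```text
clock: 1.82
eef_pos: [589.0, -93.0, 404.8]
tool_rot: [-3.141, 0.001, 1.308]
force: [0.5, 0.1, -0.4]
width: 85.0
t 1.8167 p [588.994 -93.011 404.763] r [-3.141  0.001  1.308] f [ 0.452  0.123 -0.374] w 85.0045088407144 q [ 0.25   0.556 -0.22   1.669  0.145  0.932 -0.288]
[[  0.966   0.245   0.085 610.076]
 [ -0.259   0.914   0.312 -11.754]
 [ -0.001  -0.323   0.946 373.407]
 [  0.      0.      0.      1.   ]]
t 1.8667 p [589.115 -92.686 404.829] r [3.142 0.001 1.309] f [ 0.22 -0.03 -0.92] w 85.03197194550386 q [ 0.249  0.556 -0.221  1.669  0.145  0.932 -0.288]
```

View pics/w1.png

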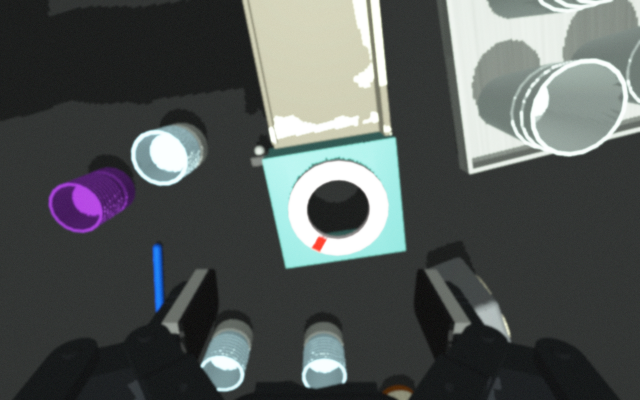

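The wrist view shows the port centred at (338,208) with the red mark at (319,243). Sleeves are at (160,157), (222,370) and (325,370), and the purple look-alike is at (78,207).

```bash
cat >> h.py <<'E'
def ray(n_or_c,uv,z):
    c=camera_params(n_or_c) if isinstance(n_or_c,str) else n_or_c
    uv=np.atleast_2d(uv).astype(float);K,T=c["K"],c["T"]
    D=np.c_[(uv[:,0]-K[0,2])/K[0,0],-(uv[:,1]-K[1,2])/K[1,1],-np.ones(len(uv))]@T[:3,:3].T
    return T[:3,3]+D*((z-T[2,3])/D[:,2])[:,None]
E
python3 - <<'E'
from h import *
f=np.load("w1.npz");W,p,h,d=f["W"],f["p"],f["h"],f["d"]
np.set_printoptions(precision=1,suppress=True)
z=W[...,2];H,S,V=h[...,0],h[...,1],h[...,2]
sub=(slice(140,280),slice(265,410))
m=((V>225)&(S<60)|((H<8)|(H>172))&(S>120)).astype(np.uint8); mm=np.zeros_like(m);mm[150:265,280:395]=m[150:265,280:395]
cs,hi=cv2.findContours(mm,cv2.RETR_CCOMP,cv2.CHAIN_APPROX_NONE)
for c in cs:
    if len(c)>80:
        P=ray("wrist",c[:,0],68)
        for it in range(4):
            cc,r=circ(P[:,:2]);e=np.hypot(*(P[:,:2]-cc).T)-r;P=P[abs(e)<max(1.5,1.5*e.std())]
        print("ring",cc,r,len(P),e.std())
red=np.argwhere(((H<8)|(H>172))&(S>120)&(V>100)&(mm>0))[:,::-1]
R=ray("wrist",red,68).mean(0);print("red",R,len(red))
print("flange z",np.nanmedian(z[(mm>0)]))
teal=(H>80)&(H<98)&(S>80)&(abs(z-58)<6)
print("tealz",np.nanmedian(z[teal]))
c=np.argwhere(teal)[:,::-1]
k=np.zeros_like(m);k[teal]=1
cs,_=cv2.findContours(k,cv2.RETR_EXTERNAL,cv2.CHAIN_APPROX_NONE);c=max(cs,key=cv2.contourArea)
P=ray("wrist",c[:,0],58)[:,:2].astype(np.float32);rr=cv2.minAreaRect(P);print("tower",rr,cv2.boxPoints(rr))
for name,bb in (("s0",(125,115,215,190)),("purple",(40,165,135,240))):
    x0,y0,x1,y1=bb;Q=W[y0:y1,x0:x1].reshape(-1,3);Q=Q[(Q[:,2]>56)&(Q[:,2]<72)]
    cc,r=circ(Q[:,:2]);print(name,cc,r,len(Q),np.percentile(Q,[2,98],0))
# ivory walls top
Q=W[(abs(z-40)<3)&(V>90)&(S<70)];print(len(Q),np.percentile(Q,[1,99],0))
E
```

```text
ring [ 600.1 -126.9] 46.92224988711089 281 0.3739281346967776
ring [ 600.3 -126.3] 30.2050392190341 177 0.29109046220812546
red [ 574.4 -155.1   68. ] 109
flange z 67.18207796494815
tealz 57.19639156870039
tower ((598.9827880859375, -132.09063720703125), (102.6800537109375, 122.75631713867188), 84.35433197021484) [[ 532.9 -177.1]
 [ 655.  -189.2]
 [ 665.1  -87. ]
 [ 543.   -75. ]]
s0 [456.8 -37.5] 23.200145627390416 926 [[432.5 -60.7  56.3]
 [480.3 -14.1  64.6]]
purple [361.6 -61. ] 23.40883102307457 1035 [[336.8 -84.5  56.3]
 [384.7 -37.5  64.7]]
3931 [[ 408.2 -337.2   37.2]
 [ 860.4   35.    42.9]]
```

```bash
python3 -m jog '[406,-216,0,-76,85,406,-216,0,-76,85,406,-216,0,-76,85,406,-216,0,-76,85,406,-216,0,-76,85,406,-216,0,-76,85,406,-216,0,-76,85,406,-216,0,-76,85,406,-216,0,-76,85,406,-216,0,-76,85,406,-216,0,-76,85,406,-216,0,-76,85,406,-216,0,-76,85,406,-216,0,-76,85]'
python3 - <<'E'
from h import *
s=st()
p,d,W,h=cloud("wrist",tag="w2"); np.savez("w2",W=W,p=p,h=h,d=d)
np.set_printoptions(precision=1,suppress=True)
z=W[...,2];H,S,V=h[...,0],h[...,1],h[...,2]
m=(H>=5)&(H<=20)&(S>140)&(abs(z-103)<4)
k,l,s_,c_=cv2.connectedComponentsWithStats(m.astype(np.uint8))
for i in range(1,k):
    if s_[i,4]>60:
        print(c_[i],s_[i])
m2=m.copy();m2=cv2.morphologyEx(m2.astype(np.uint8),cv2.MORPH_CLOSE,np.ones((35,35)))
m2[:,:]=m2; cs,_=cv2.findContours(m2,cv2.RETR_EXTERNAL,cv2.CHAIN_APPROX_NONE);c=max(cs,key=cv2.contourArea)
P=ray("wrist",c[:,0],103)[:,:2].astype(np.float32);rr=cv2.minAreaRect(P);print(rr,cv2.boxPoints(rr)); print("z",np.nanmedian(z[m]))
E
```

```text
clock: 3.03
eef_pos: [485.3, 355.9, 404.5]
tool_rot: [-3.14, 0.001, 2.637]
force: [-0.2, -0.0, 0.6]
width: 84.9
t 3.0333 p [485.3   355.854 404.463] r [-3.14   0.001  2.637] f [-0.204 -0.035  0.568] w 84.92876545791997 q [-0.32   0.615 -0.586  1.647  0.39   1.     0.031]
[297.5 163.3] [294 131   8  68  78]
((471.2423095703125, 359.7314453125), (23.773174285888672, 70.02720642089844), 66.17322540283203) [[434.4 363. ]
 [498.5 334.7]
 [508.1 356.5]
 [444.  384.7]]
z 100.17455534846454
```

View pics/w2.png

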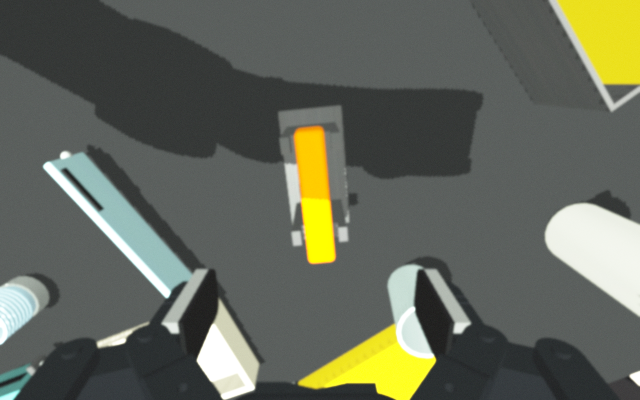

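The tool handle runs from (310,128) to (322,262). Half of it is sunlit, which my hue mask missed, so I'm refitting.

```bash
python3 - <<'E'
from h import *
f=np.load("w2.npz");W,p,h,d=f["W"],f["p"],f["h"],f["d"]
np.set_printoptions(precision=2,suppress=True)
z=W[...,2];H,S,V=h[...,0],h[...,1],h[...,2]
m=((H>=5)&(H<=33)&(S>140)).astype(np.uint8);m[:,:270]=0;m[:,350:]=0;m[275:]=0
cs,_=cv2.findContours(m,cv2.RETR_EXTERNAL,cv2.CHAIN_APPROX_NONE);c=max(cs,key=cv2.contourArea)
zz=z[m>0];print("z",np.nanpercentile(zz,[5,25,50,75,95]))
P=ray("wrist",c[:,0],103)[:,:2].astype(np.float32);rr=cv2.minAreaRect(P);print(rr,cv2.boxPoints(rr))
# fit side lines
ax=np.deg2rad(rr[2]+ (0 if rr[1][0]>rr[1][1] else 90));a=np.array([np.cos(ax),np.sin(ax)]);n=np.array([-a[1],a[0]])
q=P-np.array(rr[0]);s=q@a;t=q@n
for sg in(1,-1):
    k=(abs(s)<50)&(t*sg>5);print(np.polyfit(s[k],t[k],1),np.polyfit(s[k],t[k],1,full=True)[1]/k.sum())
print("axis",a,np.arctan2(a[1],a[0]),"ends",s.min(),s.max())
st()
E
```

```text
z [ 86.77 101.2  101.94 102.49 103.22]
((491.18408203125, 350.96710205078125), (25.260868072509766, 118.37222290039062), 66.56423950195312) [[431.86 362.92]
 [540.46 315.84]
 [550.51 339.02]
 [441.9  386.1 ]]
[-0.01 11.59] [0.23]
[  0.01 -11.96] [0.07]
axis [-0.92  0.4 ] 2.732561470190049 ends -59.18607735524439 59.18613885578504
t 3.0833 p [485.839 354.949 404.463] r [-3.14   0.001  2.635] f [ 0.017 -1.397 -0.313] w 85.07747710071786 q [-0.319  0.614 -0.585  1.647  0.39   1.     0.031]
```

```bash
python3 -m jog '[-8,-1,80,-5.6,85,-8,-1,80,-5.6,85,-8,-1,80,-5.6,85,-8,-1,80,-5.6,85,-8,-1,80,-5.6,85]'
python3 - <<'E'
from h import *
s=st()
p,d,W,h=cloud("wrist",tag="w3")
np.set_printoptions(precision=2,suppress=True)
z=W[...,2];H,S,V=h[...,0],h[...,1],h[...,2]
m=((H>=5)&(H<=33)&(S>140)).astype(np.uint8);m[:,:240]=0;m[:,400:]=0
cs,_=cv2.findContours(m,cv2.RETR_EXTERNAL,cv2.CHAIN_APPROX_NONE);c=max(cs,key=cv2.contourArea)
P=ray("wrist",c[:,0],103)[:,:2].astype(np.float32);rr=cv2.minAreaRect(P);print(rr,cv2.boxPoints(rr))
E
```

```text
clock: 3.5
eef_pos: [492.3, 351.7, 326.4]
tool_rot: [3.14, 0.001, 2.734]
force: [0.5, -0.1, 0.1]
width: 84.8
t 3.5 p [492.293 351.721 326.42 ] r [3.14  0.001 2.734] f [ 0.494 -0.142  0.08 ] w 84.80804595964209 q [-0.325  0.712 -0.562  1.715  0.481  0.853  0.063]
((490.9706115722656, 353.28076171875), (24.41396141052246, 118.26829528808594), 66.58574676513672) [[431.86 365.58]
 [540.38 318.58]
 [550.09 340.98]
 [441.56 387.98]]
```

View pics/w3.png

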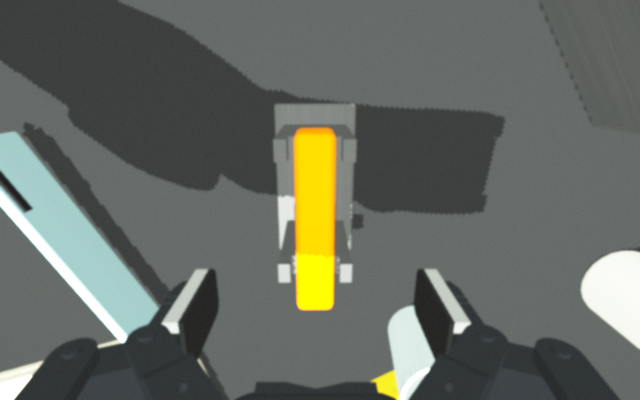

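```bash
python3 -m jog '[0.5,0.8,30,0,85,0.5,0.8,60,0,85,0.5,0.8,80,0,85,0.5,0.8,80,0,85,0.5,0.8,80,0,85,0.5,0.8,80,0,15,0.5,0.8,80,0,15,0.5,0.8,80,0,15,0.5,0.8,80,0,15,0.5,0.8,80,0,15,0.5,0.8,80,0,15,0.5,0.8,80,0,15,0.5,0.8,80,0,15,0.5,0.8,80,0,15,0.5,0.8,80,0,15]'
python3 - <<'E'
from h import *
s=st();p,d,W,h=cloud("wrist",tag="w4")
E
```

```text
clock: 4.8
eef_pos: [491.6, 352.9, 245.6]
tool_rot: [3.141, 0.001, 2.735]
force: [-1.2, -2.6, 6.5]
width: 23.2
t 4.8 p [491.551 352.903 245.621] r [3.141 0.001 2.735] f [-1.189 -2.642  6.499] w 23.24765510630246 q [-0.37   0.817 -0.492  1.764  0.563  0.704 -0.005]
```

View pics/w4.png

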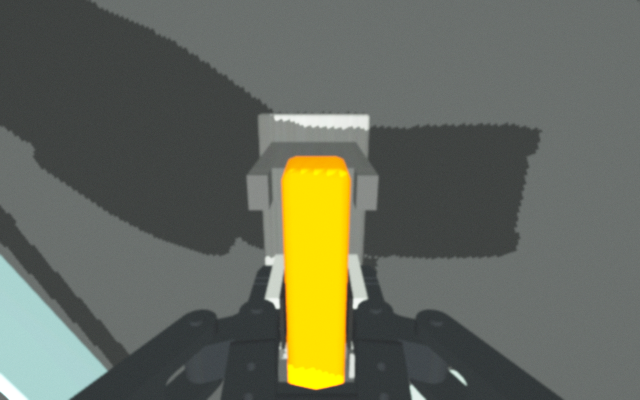

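```bash
python3 -m jog '[0,0,-40,0,15,0,0,-80,0,15,0,0,-120,0,15,0,0,-150,0,15,0,0,-150,0,15,-289,-397,-150,0,15,-289,-397,-150,0,15,-289,-397,-150,0,15,-289,-397,-150,0,15,-289,-397,-150,0,15,-289,-397,-150,0,15,-289,-397,-150,0,15,-289,-397,-150,0,15,-289,-397,-150,0,15,-289,-397,-150,0,15,-289,-397,-150,0,15,-289,-397,-150,0,15,-289,-397,-150,0,15,-289,-397,-150,0,15,-289,-397,-150,0,15]'
python3 - <<'E'
from h import *
F=[];X=[];Y=[]
for i in range(6):
    s=st() if i==0 else read_state();F.append(s["force"]);X.append(s["eef_pos"]);Y.append(s["tool_rot"][2])
    n=["scene","side","wrist"][i%3];p,d=get_image(n)
    if i<3:cv2.imwrite(f"pics/{n}5.png",p);np.save(f"{n}_d5.npy",d)
print(np.mean(F,0),np.std(F,0),np.mean(X,0),np.std(X,0),np.mean(Y),np.std(Y))
E
```

```text
clock: 6.52
eef_pos: [599.6, -125.3, 393.8]
tool_rot: [3.141, -0.002, 2.736]
force: [-0.3, 1.9, -1.0]
width: 23.3
t 6.5167 p [ 599.629 -125.323  393.762] r [ 3.141 -0.002  2.736] f [-0.269  1.915 -0.951] w 23.265994797889444 q [ 0.536  0.652 -0.625  1.627  0.431  1.007  0.938]
[ 0.114  0.531 -1.72 ] [0.301 0.681 0.418] [ 599.859 -124.384  394.419] [0.144 0.452 0.377] 2.7380043136517496 0.0009338215663388863
```

View pics/scene5.png

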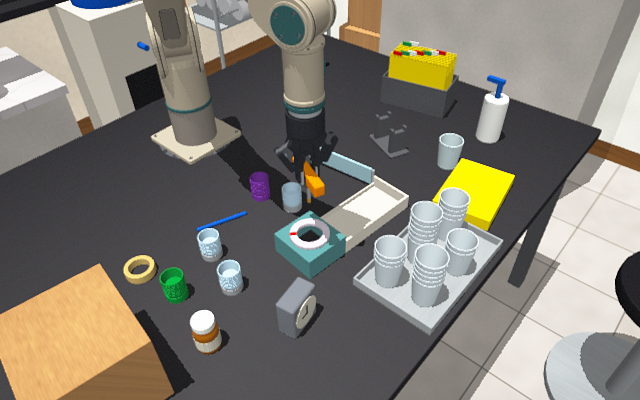

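View pics/wrist5.png

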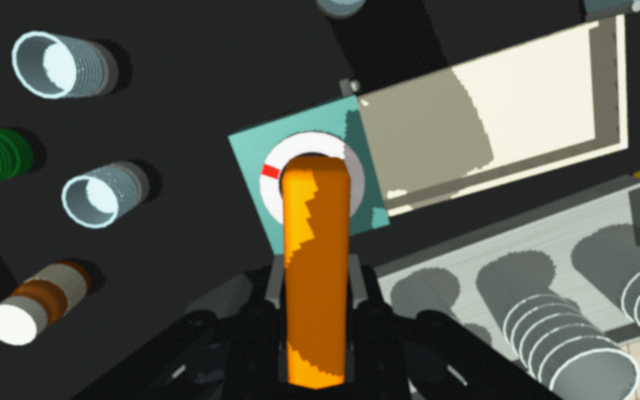

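View pics/side5.png

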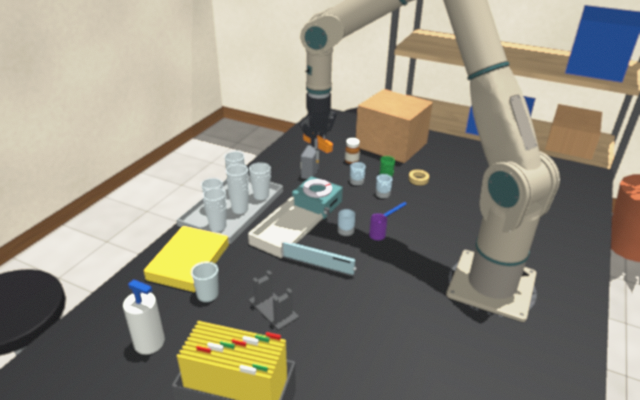

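```bash
python3 - <<'E'
from h import *
np.set_printoptions(precision=2,suppress=True)
p=cv2.imread("pics/wrist5.png");d=np.load("wrist_d5.npy");c=camera_params("wrist")
_,_,W,h=cloud("wrist",p,d);H,S,V=h[...,0],h[...,1],h[...,2];z=W[...,2]
print(c["T"][:3,3])
m=(((S<60)&(V>70))|((H<8)|(H>172))&(S>120)).astype(np.uint8);m[abs(z-67)>4]=0;k=np.zeros_like(m);k[125:220,250:372]=m[125:220,250:372]
cs,_=cv2.findContours(k,cv2.RETR_EXTERNAL,cv2.CHAIN_APPROX_NONE);cc=max(cs,key=cv2.contourArea)
P=ray("wrist",cc[:,0],68)[:,:2]
best=None
rng=np.random.default_rng(0)
for _ in range(2000):
    q=P[rng.choice(len(P),3,False)]
    try:o,r=circ(q)
    except Exception: continue
    if not 44<r<50: continue
    n=(abs(np.hypot(*(P-o).T)-r)<.8).sum()
    if best is None or n>best[0]:best=(n,o,r)
n,o,r=best;q=P[abs(np.hypot(*(P-o).T)-r)<1];print(n,len(P),circ(q))
# ivory/bay floor
b=((S<80)&(V>80)&(H<40)&(abs(z-8)<4)).astype(np.uint8)
k,l,s_,c_=cv2.connectedComponentsWithStats(b)
for i in range(1,k):
    if s_[i,4]>1500:
        cs,_=cv2.findContours((l==i).astype(np.uint8),cv2.RETR_EXTERNAL,cv2.CHAIN_APPROX_NONE)
        Q=ray("wrist",max(cs,key=len)[:,0],8)[:,:2].astype(np.float32);print("floor",s_[i],np.nanmedian(z[l==i]),cv2.minAreaRect(Q))
b=((S<80)&(V>60)&(H<40)&(abs(z-39.5)<3)).astype(np.uint8);b[:, :350]=0;b[230:]=0
Q=np.argwhere(b)[:,::-1]
cv2.imwrite("pics/wall5.png",b*255)
Q=ray("wrist",Q,40)[:,:2].astype(np.float32);print("walltop",len(Q),cv2.minAreaRect(Q),cv2.boxPoints(cv2.minAreaRect(Q)))
E
```

```text
[523.04 -91.45 363.49]
220 410 (array([ 599.32, -128.15]), np.float64(46.01320904544296))
floor [  359    27   240   174 24379] 7.50056901156961 ((620.8152465820312, 45.49371337890625), (224.59921264648438, 107.9361572265625), 84.341796875)
walltop 2959 ((619.256103515625, 45.20642852783203), (228.40533447265625, 117.68067932128906), 84.361328125) [[549.48 -62.66]
 [666.59 -74.22]
 [689.03 153.08]
 [571.92 164.64]]
```

View pics/wall5.png

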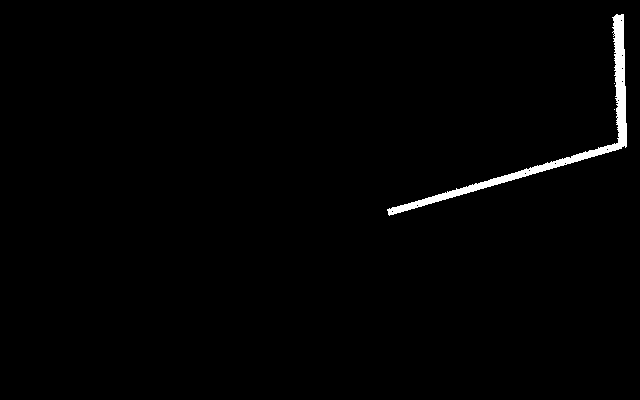

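```bash
python3 -m jog '[-1.2,-2.1,0,0,15,-1.2,-2.1,30,0,15,-1.2,-2.1,60,0,15,-1.2,-2.1,80,0,15,-1.2,-2.1,95,0,15,-1.2,-2.1,103,0,15,-1.2,-2.1,103,0,15,-1.2,-2.1,103,0,15,-1.2,-2.1,103,0,15]'
cat >> h.py <<'E'
def avg(n=8,cam="scene"):
    F=[];X=[];Y=[];T=[]
    for i in range(n):
        s=read_state();F.append(s["force"]);X.append(s["eef_pos"]);Y.append(s["tool_rot"]);T.append(s["torque"]);im=get_image(cam)
    np.set_printoptions(precision=3,suppress=True)
    print("t",s["clock"],"F",np.mean(F,0),"sd",np.std(F,0),"X",np.mean(X,0),"sd",np.std(X,0),"R",np.mean(Y,0),"T",np.mean(T,0));return im
E
python3 - <<'E'
from h import *
p,d=avg(8);cv2.imwrite("pics/s6.png",cv2.resize(p[170:290,240:380],None,fx=4,fy=4,interpolation=cv2.INTER_CUBIC))
E
```

```text
clock: 7.57
eef_pos: [601.0, -128.3, 293.0]
tool_rot: [3.141, 0.002, 2.736]
force: [0.4, 0.1, -2.1]
width: 23.7
t 7.9167 F [ 0.087  0.179 -2.143] sd [0.562 0.398 0.285] X [ 600.722 -128.413  292.73 ] sd [0.207 0.063 0.322] R [3.141 0.002 2.736] T [ 0.001  0.027 -0.006]
```

View pics/s6.png

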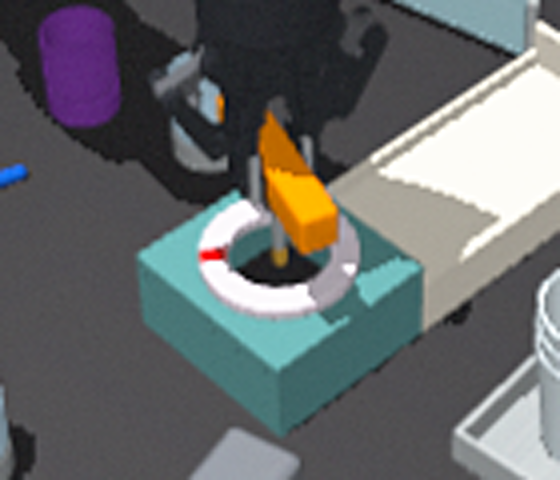

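```bash
cat > rows.py <<'E'
import sys,numpy as np
# usage: cx cy cz(tool coords rel. to present commanded pose), list (theta_deg,R)
def rows(c,TR,yaw=2.736,ref=(0,0)):
    out=[]
    for t,R in TR:
        a=np.deg2rad(t)-yaw; out.append((round(c[0]+R*np.cos(a),1),round(c[1]-R*np.sin(a),1)))
    return out
E
python3 - <<'E'
from rows import *
print(rows((1.2,1.1),[(-132,r) for r in (8,15,20,23,25,26,27,28,29,29.6)]))
E
```

```text
[(np.float64(3.8), np.float64(-6.5)), (np.float64(6.0), np.float64(-13.1)), (np.float64(7.6), np.float64(-17.8)), (np.float64(8.6), np.float64(-20.7)), (np.float64(9.2), np.float64(-22.6)), (np.float64(9.6), np.float64(-23.5)), (np.float64(9.9), np.float64(-24.5)), (np.float64(10.2), np.float64(-25.4)), (np.float64(10.5), np.float64(-26.4)), (np.float64(10.7), np.float64(-26.9))]
```

```bash
python3 -m jog '[3.8,-6.5,1,0,15,6,-13.1,2,0,15,7.6,-17.8,2,0,15,8.6,-20.7,2,0,15,9.2,-22.6,2,0,15,9.6,-23.5,2,0,15,9.9,-24.5,2,0,15,10.2,-25.4,2,0,15,10.5,-26.4,2,0,15,10.7,-26.9,2,0,15,10.7,-26.9,2,0,15,10.7,-26.9,2,0,15]'
python3 - <<'E'
from h import *
p,d=avg(12);cv2.imwrite("pics/s7.png",cv2.resize(p[170:290,240:380],None,fx=4,fy=4,interpolation=cv2.INTER_CUBIC))
E
```

```text
clock: 8.97
eef_pos: [580.2, -148.5, 289.9]
tool_rot: [3.141, 0.001, 2.736]
force: [0.8, 1.4, -2.0]
width: 23.3
t 9.5167 F [ 1.001  1.078 -0.93 ] sd [0.383 0.537 0.484] X [ 580.066 -148.733  289.843] sd [0.064 0.097 0.024] R [3.141 0.    2.736] T [ 0.276 -0.26  -0.008]
```

View pics/s7.png

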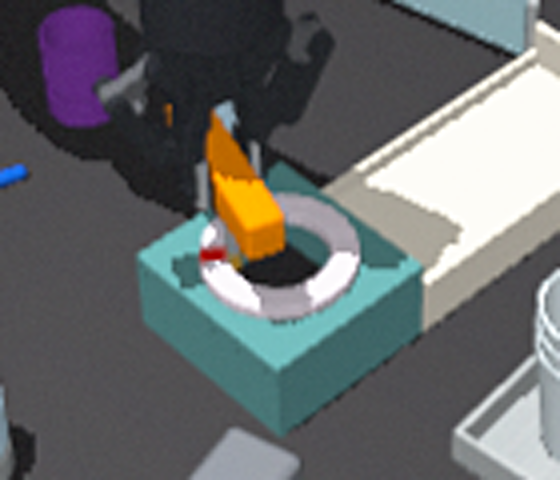

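```bash
cat >> rows.py <<'E'
def show(c,TR,cur,z=0):
    r=rows(c,TR);print(",".join(f"{x-cur[0]:.1f},{y-cur[1]:.1f},{z},0,15" for x,y in r));print("end",[float(v) for v in r[-1]])
E
python3 - <<'E'
from rows import *
show((1.2,1.1),[(-132+4*i,29.7) for i in range(1,21)],(10.7,-26.9))
E
```

```text
-1.9,-0.7,0,0,15,-4.0,-1.2,0,0,15,-6.0,-1.5,0,0,15,-8.1,-1.7,0,0,15,-10.1,-1.7,0,0,15,-12.2,-1.6,0,0,15,-14.3,-1.3,0,0,15,-16.3,-0.9,0,0,15,-18.3,-0.4,0,0,15,-20.3,0.3,0,0,15,-22.2,1.1,0,0,15,-24.0,2.1,0,0,15,-25.8,3.2,0,0,15,-27.5,4.4,0,0,15,-29.1,5.7,0,0,15,-30.6,7.1,0,0,15,-32.0,8.6,0,0,15,-33.3,10.2,0,0,15,-34.5,11.9,0,0,15,-35.5,13.7,0,0,15
end [-24.8, -13.2]
```

```bash
python3 -m jog '[-1.9,-0.7,0,0,15,-4,-1.2,0,0,15,-6,-1.5,0,0,15,-8.1,-1.7,0,0,15,-10.1,-1.7,0,0,15,-12.2,-1.6,0,0,15,-14.3,-1.3,0,0,15,-16.3,-0.9,0,0,15,-18.3,-0.4,0,0,15,-20.3,0.3,0,0,15,-22.2,1.1,0,0,15,-24,2.1,0,0,15,-25.8,3.2,0,0,15,-27.5,4.4,0,0,15,-29.1,5.7,0,0,15,-30.6,7.1,0,0,15,-32,8.6,0,0,15,-33.3,10.2,0,0,15,-34.5,11.9,0,0,15,-35.5,13.7,0,0,15]'
python3 - <<'E'
from h import *
avg(6)
from rows import *
show((1.2,1.1),[(-52+4*i,29.7) for i in range(1,21)],(-24.8,-13.2))
E
```

```text
clock: 11.23
eef_pos: [618.0, -150.5, 289.7]
tool_rot: [-3.141, -0.0, 2.735]
force: [-2.2, 0.3, -1.9]
width: 22.9
t 11.4833 F [-1.948  0.608 -1.774] sd [0.488 0.367 0.466] X [ 617.954 -150.389  289.678] sd [0.136 0.138 0.007] R [-3.141 -0.     2.736] T [0.126 0.573 0.015]
-1.0,1.9,0,0,15,-1.8,3.8,0,0,15,-2.4,5.7,0,0,15,-3.0,7.7,0,0,15,-3.4,9.8,0,0,15,-3.6,11.8,0,0,15,-3.7,13.9,0,0,15,-3.7,16.0,0,0,15,-3.5,18.0,0,0,15,-3.1,20.1,0,0,15,-2.7,22.1,0,0,15,-2.0,24.1,0,0,15,-1.3,26.0,0,0,15,-0.4,27.9,0,0,15,0.6,29.7,0,0,15,1.7,31.4,0,0,15,3.0,33.1,0,0,15,4.4,34.6,0,0,15,5.8,36.1,0,0,15,7.4,37.5,0,0,15
end [-17.4, 24.3]
```

```bash
python3 - <<'E'
from rows import *
show((1.2,1.1),[(-52+4*i,29.4) for i in range(1,21)],(-24.8,-13.2))
E
```

```text
-0.7,2.0,0,0,15,-1.5,3.9,0,0,15,-2.2,5.8,0,0,15,-2.7,7.8,0,0,15,-3.1,9.8,0,0,15,-3.3,11.9,0,0,15,-3.4,13.9,0,0,15,-3.4,16.0,0,0,15,-3.2,18.0,0,0,15,-2.8,20.0,0,0,15,-2.4,22.0,0,0,15,-1.8,24.0,0,0,15,-1.0,25.9,0,0,15,-0.1,27.8,0,0,15,0.9,29.5,0,0,15,2.0,31.3,0,0,15,3.2,32.9,0,0,15,4.6,34.4,0,0,15,6.0,35.9,0,0,15,7.6,37.2,0,0,15
end [-17.2, 24.0]
```

```bash
python3 -m jog '[-0.7,2,0,0,15,-1.5,3.9,0,0,15,-2.2,5.8,0,0,15,-2.7,7.8,0,0,15,-3.1,9.8,0,0,15,-3.3,11.9,0,0,15,-3.4,13.9,0,0,15,-3.4,16,0,0,15,-3.2,18,0,0,15,-2.8,20,0,0,15,-2.4,22,0,0,15,-1.8,24,0,0,15,-1,25.9,0,0,15,-0.1,27.8,0,0,15,0.9,29.5,0,0,15,2,31.3,0,0,15,3.2,32.9,0,0,15,4.6,34.4,0,0,15,6,35.9,0,0,15,7.6,37.2,0,0,15]'
python3 - <<'E'
from h import *
avg(6)
from rows import *
show((1.2,1.1),[(28+4*i,29.4) for i in range(1,21)],(-17.2,24.0))
E
```

```text
clock: 13.2
eef_pos: [625.6, -113.1, 289.8]
tool_rot: [3.142, 0.0, 2.736]
force: [-0.8, -1.3, -2.1]
width: 23.3
t 13.45 F [-1.29  -1.376 -1.793] sd [0.245 0.336 0.449] X [ 625.597 -112.837  289.816] sd [0.075 0.224 0.013] R [3.141 0.    2.736] T [-0.41   0.407 -0.024]
1.6,1.3,0,0,15,3.4,2.4,0,0,15,5.2,3.4,0,0,15,7.0,4.2,0,0,15,8.9,4.9,0,0,15,10.9,5.5,0,0,15,12.9,6.0,0,0,15,14.9,6.3,0,0,15,17.0,6.5,0,0,15,19.0,6.5,0,0,15,21.1,6.4,0,0,15,23.1,6.1,0,0,15,25.1,5.7,0,0,15,27.1,5.2,0,0,15,29.1,4.5,0,0,15,30.9,3.7,0,0,15,32.8,2.8,0,0,15,34.5,1.7,0,0,15,36.2,0.5,0,0,15,37.8,-0.8,0,0,15
end [20.6, 23.2]
```

```bash
python3 - <<'E'
from rows import *
show((1.2,1.1),[(28+4*i,29.2) for i in range(1,21)],(-17.2,24.0))
E
```

```text
1.8,1.1,0,0,15,3.5,2.2,0,0,15,5.3,3.2,0,0,15,7.1,4.0,0,0,15,9.0,4.7,0,0,15,11.0,5.3,0,0,15,12.9,5.8,0,0,15,15.0,6.1,0,0,15,17.0,6.3,0,0,15,19.0,6.3,0,0,15,21.1,6.2,0,0,15,23.1,5.9,0,0,15,25.1,5.5,0,0,15,27.1,5.0,0,0,15,29.0,4.3,0,0,15,30.9,3.5,0,0,15,32.7,2.6,0,0,15,34.4,1.5,0,0,15,36.1,0.3,0,0,15,37.6,-0.9,0,0,15
end [20.4, 23.1]
```

```bash
python3 -m jog '[1.8,1.1,0,0,15,3.5,2.2,0,0,15,5.3,3.2,0,0,15,7.1,4,0,0,15,9,4.7,0,0,15,11,5.3,0,0,15,12.9,5.8,0,0,15,15,6.1,0,0,15,17,6.3,0,0,15,19,6.3,0,0,15,21.1,6.2,0,0,15,23.1,5.9,0,0,15,25.1,5.5,0,0,15,27.1,5,0,0,15,29,4.3,0,0,15,30.9,3.5,0,0,15,32.7,2.6,0,0,15,34.4,1.5,0,0,15,36.1,0.3,0,0,15,37.6,-0.9,0,0,15]'
python3 - <<'E'
from h import *
avg(6)
from rows import *
show((1.2,1.1),[(108+4*i,29.2) for i in range(1,21)],(20.4,23.1))
E
```

```text
clock: 15.17
eef_pos: [590.8, -99.0, 289.9]
tool_rot: [3.141, 0.001, 2.736]
force: [0.7, -1.6, -1.9]
width: 23.4
t 15.4167 F [ 0.948 -1.149 -1.458] sd [0.386 0.614 0.318] X [590.67  -99.157 289.825] sd [0.151 0.07  0.022] R [2.094 0.    2.736] T [-0.321 -0.299 -0.015]
1.5,-1.4,0,0,15,2.9,-2.9,0,0,15,4.2,-4.5,0,0,15,5.4,-6.2,0,0,15,6.4,-8.0,0,0,15,7.3,-9.8,0,0,15,8.1,-11.6,0,0,15,8.8,-13.6,0,0,15,9.3,-15.6,0,0,15,9.7,-17.6,0,0,15,9.9,-19.6,0,0,15,10.0,-21.6,0,0,15,10.0,-23.6,0,0,15,9.8,-25.7,0,0,15,9.4,-27.7,0,0,15,9.0,-29.7,0,0,15,8.4,-31.6,0,0,15,7.6,-33.5,0,0,15,6.8,-35.4,0,0,15,5.8,-37.1,0,0,15
end [26.2, -14.0]
```

```bash
python3 -m jog '[1.5,-1.4,0,0,15,2.9,-2.9,0,0,15,4.2,-4.5,0,0,15,5.4,-6.2,0,0,15,6.4,-8,0,0,15,7.3,-9.8,0,0,15,8.1,-11.6,0,0,15,8.8,-13.6,0,0,15,9.3,-15.6,0,0,15,9.7,-17.6,0,0,15,9.9,-19.6,0,0,15,10,-21.6,0,0,15,10,-23.6,0,0,15,9.8,-25.7,0,0,15,9.4,-27.7,0,0,15,9,-29.7,0,0,15,8.4,-31.6,0,0,15,7.6,-33.5,0,0,15,6.8,-35.4,0,0,15,5.8,-37.1,0,0,15]'
python3 - <<'E'
from h import *
avg(6)
from rows import *
show((1.2,1.1),[(188+4*i,29.4) for i in range(1,16)]+[(248,27),(248,23),(248,15),(248,5),(248,0)],(26.2,-14.0))
E
```

```text
clock: 17.13
eef_pos: [570.6, -131.0, 289.6]
tool_rot: [3.142, -0.0, 2.736]
force: [1.4, 0.5, -2.1]
width: 23.3
t 17.3833 F [ 1.055  0.75  -2.076] sd [0.447 0.358 0.247] X [ 570.693 -131.07   289.646] sd [0.027 0.237 0.019] R [ 2.094 -0.     2.735] T [ 0.173 -0.237 -0.013]
-1.0,-1.9,0,0,15,-2.2,-3.5,0,0,15,-3.6,-5.0,0,0,15,-5.0,-6.5,0,0,15,-6.6,-7.8,0,0,15,-8.2,-9.1,0,0,15,-10.0,-10.2,0,0,15,-11.8,-11.2,0,0,15,-13.6,-12.0,0,0,15,-15.5,-12.7,0,0,15,-17.5,-13.3,0,0,15,-19.5,-13.8,0,0,15,-21.5,-14.1,0,0,15,-23.6,-14.3,0,0,15,-25.6,-14.3,0,0,15,-25.6,-11.9,0,0,15,-25.5,-7.9,0,0,15,-25.3,0.1,0,0,15,-25.1,10.1,0,0,15,-25.0,15.1,0,0,15
end [1.2, 1.1]
```

```bash
python3 - <<'E'
from rows import *
show((1.2,1.1),[(188+4*i,min(29.9,29.2+.25*i)) for i in range(1,16)]+[(248,27),(248,23),(248,15),(248,5),(248,0)],(26.2,-14.0))
E
```

```text
-0.9,-1.9,0,0,15,-2.0,-3.7,0,0,15,-3.2,-5.4,0,0,15,-4.7,-6.9,0,0,15,-6.3,-8.2,0,0,15,-8.0,-9.5,0,0,15,-9.7,-10.6,0,0,15,-11.5,-11.6,0,0,15,-13.4,-12.5,0,0,15,-15.4,-13.2,0,0,15,-17.4,-13.8,0,0,15,-19.4,-14.3,0,0,15,-21.5,-14.6,0,0,15,-23.6,-14.8,0,0,15,-25.6,-14.8,0,0,15,-25.6,-11.9,0,0,15,-25.5,-7.9,0,0,15,-25.3,0.1,0,0,15,-25.1,10.1,0,0,15,-25.0,15.1,0,0,15
end [1.2, 1.1]
```

```bash
python3 -m jog '[-0.9,-1.9,0,0,15,-2,-3.7,0,0,15,-3.2,-5.4,0,0,15,-4.7,-6.9,0,0,15,-6.3,-8.2,0,0,15,-8,-9.5,0,0,15,-9.7,-10.6,0,0,15,-11.5,-11.6,0,0,15,-13.4,-12.5,0,0,15,-15.4,-13.2,0,0,15,-17.4,-13.8,0,0,15,-19.4,-14.3,0,0,15,-21.5,-14.6,0,0,15,-23.6,-14.8,0,0,15,-25.6,-14.8,0,0,15]'
python3 - <<'E'
from h import *
p,d=avg(4);cv2.imwrite("pics/s8.png",cv2.resize(p[170:290,240:380],None,fx=4,fy=4,interpolation=cv2.INTER_CUBIC))
E
```

```text
clock: 18.68
eef_pos: [588.4, -154.8, 289.6]
tool_rot: [-3.141, -0.001, 2.735]
force: [0.1, 2.4, -2.3]
width: 23.4
t 18.8333 F [-0.313  1.88  -2.041] sd [0.37  0.788 0.206] X [ 588.445 -154.752  289.596] sd [0.12  0.088 0.017] R [-3.141 -0.001  2.735] T [0.513 0.158 0.026]
```

View pics/s8.png

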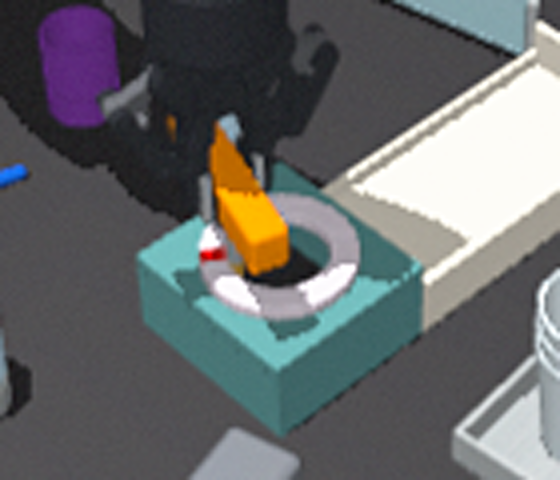

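```bash
python3 -m jog '[0,3,0,0,15,0.2,8,0,0,15,0.4,18,0,0,15,0.6,30,0,0,15,0.6,30,0,0,15,0.6,30,-30,0,15,0.6,30,-60,0,15,0.6,30,-90,0,15,0.6,30,-110,0,15,0.6,30,-110,0,15]'
python3 -m jog '[289,398,0,0,15,289,398,0,0,15,289,398,0,0,15,289,398,0,0,15,289,398,0,0,15,289,398,0,0,15,289,398,0,0,15,289,398,0,0,15,289,398,0,0,15,289,398,0,0,15,289,398,0,0,15,289,398,0,0,15,289,398,0,0,15,289,398,0,0,15,289,398,0,0,15,289,398,0,0,15,289,398,0,0,15,289,398,0,0,15]'
python3 - <<'E'
from h import *
avg(5);p,d,W,h=cloud("wrist",tag="w9")
E
```

```text
clock: 19.72
eef_pos: [601.4, -125.9, 404.7]
tool_rot: [3.139, 0.009, 2.736]
force: [-0.1, 0.3, -1.5]
width: 23.2
clock: 21.22
eef_pos: [492.1, 351.5, 399.6]
tool_rot: [-3.141, 0.0, 2.733]
force: [-0.2, -0.8, -1.6]
width: 23.3
t 21.4167 F [-0.258 -0.327 -1.855] sd [0.223 0.625 0.272] X [491.877 352.016 399.729] sd [0.161 0.323 0.096] R [-1.885  0.     2.734] T [-0.001  0.018 -0.007]
```

View pics/w9.png

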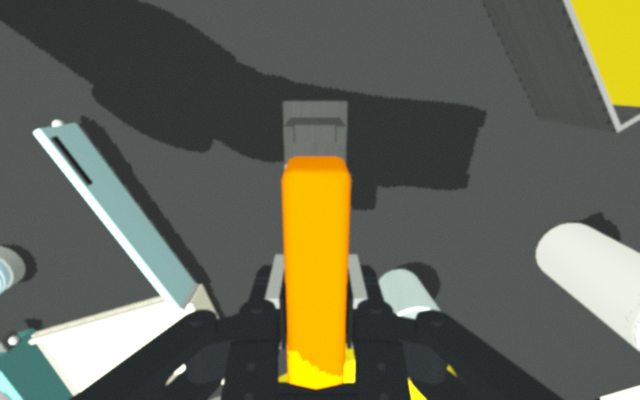

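```bash
python3 -m jog '[0.6,0.7,35,0,15,0.6,0.7,70,0,15,0.6,0.7,105,0,15,0.6,0.7,130,0,15,0.6,0.7,142,0,15,0.6,0.7,148,0,15,0.6,0.7,152,0,15,0.6,0.7,153.5,0,15,0.6,0.7,153.5,0,15,0.6,0.7,153.5,0,15,0.6,0.7,153.5,0,15]'
python3 - <<'E'
from h import *
avg(4)
E
```

```text
clock: 22.43
eef_pos: [491.5, 354.1, 247.5]
tool_rot: [3.14, 0.001, 2.735]
force: [-0.4, -0.3, -1.9]
width: 23.1
t 22.5833 F [-0.305 -0.189 -1.617] sd [0.305 0.188 0.245] X [491.39  354.006 247.179] sd [0.071 0.086 0.225] R [3.14  0.001 2.735] T [-0.02   0.016 -0.009]
```

```bash
python3 -m jog '[-0.5,-0.9,0.5,0,15,-0.5,-0.9,1,0,15,-0.5,-0.9,1.6,0,15,-0.5,-0.9,1.6,0,15,-0.5,-0.9,1.6,0,15]'
python3 - <<'E'
from h import *
avg(3)
E
```

```text
clock: 23.05
eef_pos: [491.2, 352.7, 245.7]
tool_rot: [-3.141, 0.001, 2.735]
force: [-1.6, -1.6, 6.9]
width: 23.2
t 23.15 F [-1.451 -1.633  6.934] sd [0.113 0.022 0.208] X [491.235 352.744 245.648] sd [0.011 0.024 0.009] R [-3.142  0.001  2.735] T [-0.389  0.357  0.002]
```

Resting on the posts again, with the same readings as when I picked it up. Releasing and retreating upwards.

```bash
python3 -m jog '[0,0,0,0,85,0,0,0,0,85,0,0,0,0,85,0,0,0,0,85,0,0,0,0,85,0,0,0,0,85,0,0,0,0,85,0,0,-30,0,85,0,0,-60,0,85,0,0,-100,0,85,0,0,-140,0,85,0,0,-155,0,85,0,0,-155,0,85,0,0,-155,0,85]'
python3 - <<'E'
from h import *
st();cloud("wrist",tag="w10");p,d,W,h=cloud("scene",tag="s10");np.savez("s10",p=p,d=d)
E
```

```text
clock: 24.37
eef_pos: [491.3, 352.8, 400.5]
tool_rot: [3.14, 0.001, 2.735]
force: [0.6, -1.2, -0.2]
width: 84.9
t 24.3667 p [491.263 352.771 400.505] r [3.14  0.001 2.735] f [ 0.595 -1.161 -0.241] w 84.87092368079037 q [-0.292  0.63  -0.62   1.644  0.42   1.002  0.115]
```

View pics/w10.png

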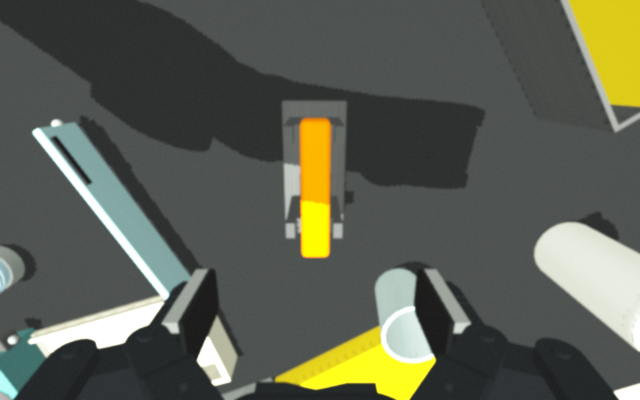

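View pics/s10.png

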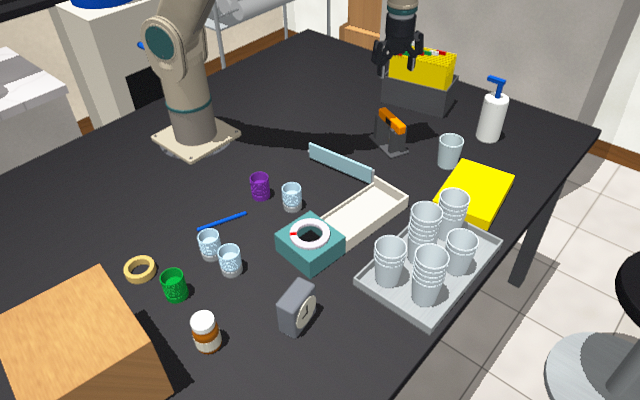

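```bash
python3 -m jog '[-120,-343,0,72.4,85,-120,-343,0,72.4,85,-120,-343,0,72.4,85,-120,-343,0,72.4,85,-120,-343,0,72.4,85,-120,-343,0,72.4,85,-120,-343,0,72.4,85,-120,-343,0,72.4,85,-120,-343,0,72.4,85,-120,-343,0,72.4,85,-120,-343,0,72.4,85,-120,-343,0,72.4,85,-120,-343,0,72.4,85,-120,-343,0,72.4,85,-120,-343,0,72.4,85]'
cat >> h.py <<'E'
def cups(n,tag=None):
    p,d,W,h=cloud(n,tag=tag);H,S,V=h[...,0],h[...,1],h[...,2];z=W[...,2]
    m=(abs(z-62)<6)&(H>85)&(H<118)&(S>15)&(S<140)&(V>110)
    m=cv2.morphologyEx(m.astype(np.uint8),cv2.MORPH_CLOSE,np.ones((3,3)))
    k,l,s,c=cv2.connectedComponentsWithStats(m)
    for i in range(1,k):
        if s[i,4]<40: continue
        P=W[(l==i)&np.isfinite(z)];P=P[abs(P[:,2]-63)<5][:,:2]
        q=P.astype(np.float32);(x,y),r=cv2.minEnclosingCircle(q);cc,rr=circ(P)
        print(n,"pix",c[i].round(),"N",len(P),"ls",cc.round(1),round(rr,1),"enc",(round(x,1),round(y,1)),round(r,1))
    return p,d,W,h
E
python3 - <<'E'
from h import *
st();cups("wrist","w11");cups("scene","s11");cups("side","d11")
E
```

```text
clock: 25.72
eef_pos: [466.1, -8.6, 399.4]
tool_rot: [-3.141, -0.0, 1.476]
force: [0.6, 0.3, 0.0]
width: 85.1
t 25.7167 p [466.058  -8.618 399.356] r [-3.141 -0.     1.476] f [0.618 0.289 0.02 ] w 85.14873285610264 q [ 0.184  0.389 -0.305  2.011  0.165  0.765 -0.314]
wrist pix [171.   2.] N 181 ls [367.3 146.4] 8.0 enc (369.3, 146.3) 14.6
wrist pix [309. 212.] N 582 ls [455.8 -36.8] 23.4 enc (455.7, -37.5) 25.1
wrist pix [456. 263.] N 484 ls [ 600.1 -129.1] 61.8 enc (599.2, -127.8) 81.5
scene pix [451. 141.] N 59 ls [672.7 387.2] 24.8 enc (668.8, 396.3) 25.9
scene pix [341. 156.] N 135 ls [463.5 142. ] 61.0 enc (462.1, 149.7) 105.2
scene pix [448. 151.] N 65 ls [676.2 378.8] 29.3 enc (678.6, 373.5) 30.7
scene pix [291. 189.] N 90 ls [458.4 -40.4] 23.5 enc (458.3, -40.6) 26.9
scene pix [309. 238.] N 344 ls [ 600.5 -129.7] 59.4 enc (601.9, -135.3) 79.7
scene pix [450. 225.] N 60 ls [822.4 126.3] 28.8 enc (832.7, 116.3) 26.2
scene pix [208. 236.] N 115 ls [ 427.4 -288.5] 23.2 enc (427.3, -288.6) 26.0
scene pix [462. 243.] N 76 ls [889.2  52.4] 25.1 enc (887.2, 59.8) 24.3
scene pix [229.
[... 168 characters left out ...]
3.   45.9] 28.2 enc (900.8, 34.5) 24.7
scene pix [388. 271.] N 66 ls [790.8 -81.2] 31.3 enc (797.8, -93.8) 28.0
scene pix [425. 290.] N 80 ls [881.4 -72.2] 30.5 enc (885.1, -79.4) 30.0
side pix [365. 174.] N 46 ls [ 493.6 -286.5] 23.5 enc (494.8, -288.3) 28.0
side pix [384. 180.] N 63 ls [ 420.1 -284.7] 23.3 enc (418.8, -285.6) 29.4
side pix [318. 194.] N 147 ls [ 595.4 -125. ] 59.4 enc (594.9, -119.2) 77.5
side pix [347. 215.] N 65 ls [452.7 -37. ] 23.7 enc (450.4, -37.4) 28.6
side pix [320. 252.] N 170 ls [451.5 170.7] 62.2 enc (455.2, 157.1) 105.7
side pix [205. 271.] N 75 ls [672.9 379.6] 26.5 enc (675.8, 375.6) 28.5
side pix [205. 285.] N 42 ls [666.  389.3] 24.3 enc (657.7, 403.3) 21.8
```

View pics/w11.png

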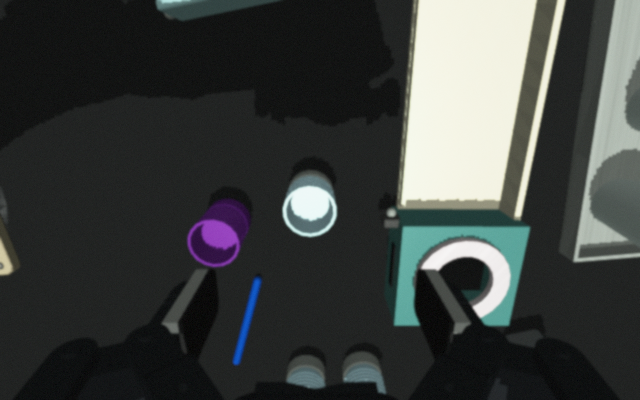

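Taking the sleeve at wrist (310,205): it is the pale-blue one at (456,−37) with a steel foot. Its neighbour at (215,240) is the purple look-alike, so I leave that one.

```bash
python3 -m jog '[-29,-7.3,0,0,85,-29,-7.3,40,0,85,-29,-7.3,80,0,85,-29,-7.3,120,0,85,-29,-7.3,150,0,85,-29,-7.3,175,0,85,-29,-7.3,192,0,85,-29,-7.3,192,0,85,-29,-7.3,192,0,85,-29,-7.3,192,0,40,-29,-7.3,192,0,40,-29,-7.3,192,0,40,-29,-7.3,192,0,40,-29,-7.3,192,0,40,-29,-7.3,192,0,40,-29,-7.3,192,0,40,-29,-7.3,192,0,40]'
python3 - <<'E'
from h import *
avg(2);cloud("wrist",tag="w12")
E
```

```text
clock: 27.28
eef_pos: [456.4, -37.9, 209.2]
tool_rot: [3.139, -0.0, 1.472]
force: [-0.3, 1.2, 8.2]
width: 48.6
t 27.3333 F [-0.524  0.895  8.498] sd [0.201 0.275 0.303] X [456.4   -37.929 209.197] sd [0.006 0.005 0.004] R [ 3.139 -0.     1.472] T [0.07  0.288 0.015]
```

View pics/w12.png

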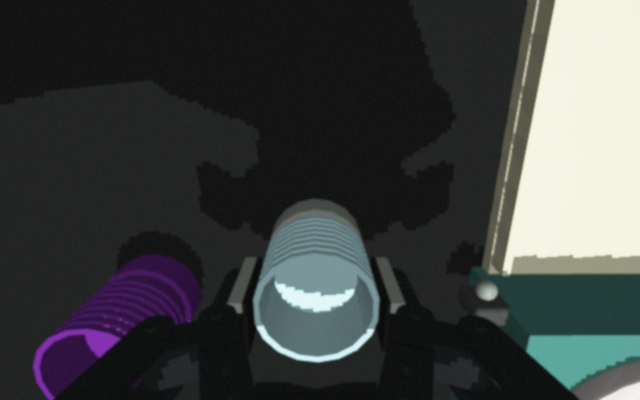

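```bash
python3 -m jog '[0,0,-30,0,40,0,0,-60,0,40,0,0,-85,0,40,0,0,-85,0,40,40,36,-85,0,40,80,73,-85,0,40,120,109,-85,0,40,150,137,-85,0,40,169,154,-85,0,40,169,154,-85,0,40,169,154,-85,0,40,169,154,-85,0,40]'
python3 - <<'E'
from h import *
avg(4);cloud("wrist",tag="w13")
E
```

```text
clock: 28.43
eef_pos: [625.7, 116.1, 292.0]
tool_rot: [-3.141, 0.0, 1.474]
force: [-1.0, -0.6, -1.3]
width: 48.1
t 28.5833 F [-0.199 -0.524 -1.58 ] sd [0.533 0.429 0.442] X [625.107 114.542 292.084] sd [0.342 0.999 0.128] R [-3.14   0.001  1.472] T [-0.054  0.012 -0.001]
```

View pics/w13.png

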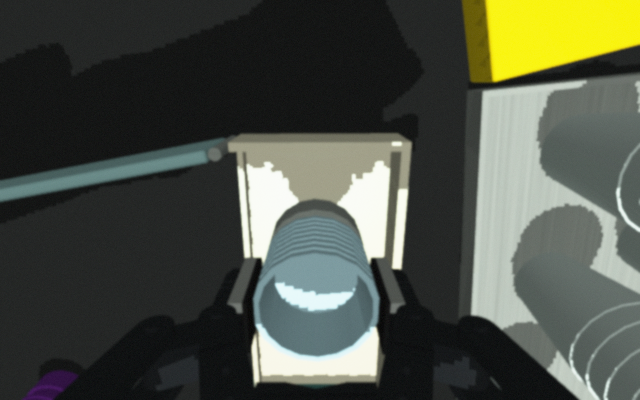

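```bash
python3 -m jog '[0,1,25,0,40,0,1,50,0,40,0,1,65,0,40,0,1,71,0,40,0,1,74,0,40,0,1,74.5,0,40,0,1,74.5,0,40,0,1,74.5,0,40]'
python3 - <<'E'
from h import *
avg(3)
E
```

```text
clock: 29.35
eef_pos: [627.3, 115.1, 219.4]
tool_rot: [3.14, -0.001, 1.472]
force: [0.3, 0.2, -1.0]
width: 48.2
t 29.45 F [ 0.381  0.53  -1.197] sd [0.103 0.234 0.19 ] X [627.261 115.099 219.293] sd [0.051 0.021 0.085] R [ 3.14  -0.001  1.472] T [ 0.015 -0.011 -0.017]
```

```bash
python3 -m jog '[0,0,1,0,40,0,0,2,0,40,0,0,2,0,40,0,0,2,0,40]'
python3 - <<'E'
from h import *
avg(2)
E
```

```text
clock: 29.83
eef_pos: [627.1, 115.1, 217.3]
tool_rot: [3.141, -0.0, 1.472]
force: [-1.5, -0.6, 5.4]
width: 48.4
t 29.8833 F [-1.364 -0.398  5.605] sd [0.175 0.171 0.22 ] X [627.063 115.133 217.288] sd [0.    0.015 0.017] R [ 3.14  -0.     1.472] T [-0.12   0.416  0.005]
```

```bash
python3 -m jog '[0,0,0,0,80,0,0,0,0,80,0,0,0,0,80,0,0,0,0,80,0,0,0,0,80,0,0,-20,0,80,0,0,-50,0,85,0,0,-90,0,85,0,0,-130,0,85,0,0,-170,0,85,0,0,-185,0,85,0,0,-185,0,85]'
python3 -m jog '[-414,-107,0,84.3,85,-414,-107,0,84.3,85,-414,-107,0,84.3,85,-414,-107,0,84.3,85,-414,-107,0,84.3,85,-414,-107,0,84.3,85,-414,-107,0,84.3,85,-414,-107,0,84.3,85,-414,-107,0,84.3,85,-414,-107,0,84.3,85,-414,-107,0,84.3,85,-414,-107,0,84.3,85,-414,-107,0,84.3,85,-414,-107,0,84.3,85,-414,-107,0,84.3,85,-414,-107,0,84.3,85]'
python3 - <<'E'
from h import *
st();p,d,W,h=cups("wrist","w14");H,S,V=h[...,0],h[...,1],h[...,2]
m=(H>105)&(H<125)&(S>150)&(abs(W[...,2]-5)<8);print("pen",np.percentile(W[m],[2,98],0),m.sum())
cups("scene","s14")
E
```

```text
clock: 30.93
eef_pos: [628.0, 115.6, 406.4]
tool_rot: [3.132, -0.003, 1.472]
force: [0.6, -0.0, -0.2]
width: 85.3
clock: 32.27
eef_pos: [479.9, -285.4, 400.8]
tool_rot: [-3.141, 0.0, 0.004]
force: [0.1, -0.3, -0.1]
width: 84.9
t 32.2667 p [ 479.854 -285.416  400.764] r [-3.141  0.     0.004] f [ 0.092 -0.302 -0.093] w 84.90988399981164 q [ 0.396  0.504  0.136  1.784 -0.087  0.86  -0.995]
wrist pix [90. 83.] N 518 ls [ 581.5 -106.2] 38.4 enc (580.5, -101.7) 50.4
wrist pix [185.  42.] N 300 ls [ 592.4 -171.9] 21.2 enc (589.1, -175.6) 34.6
wrist pix [319. 159.] N 644 ls [ 499.1 -287.1] 23.2 enc (498.7, -287.0) 25.0
wrist pix [317. 233.] N 647 ls [ 425.9 -285.7] 23.3 enc (425.3, -285.9) 25.2
pen [[ 331.788 -258.945   -1.265]
 [ 385.18  -139.871   10.518]] 1149
scene pix [451. 140.] N 55 ls [672.4 388.5] 24.2 enc (669.0, 396.1) 25.4
scene pix [340. 156.] N 135 ls [465.4 135.1] 63.0 enc (463.3, 148.2) 105.1
scene pix [449. 151.] N 58 ls [676.1 378.7] 28.9 enc (679.5, 372.1) 30.4
scene pix [380. 186.] N 126 ls [628.8 111.8] 22.8 enc (631.4, 113.6) 28.1
scene pix [314. 239.] N 280 ls [ 604.1 -128.9] 58.3 enc (603.9, -131.6) 81.3
scene pix [451. 225.] N 59 ls [822.8 126.5] 28.5 enc (833.7, 115.4) 26.5
scene pix [208. 236.] N 117 ls [ 427.3 -288.1] 23.4 enc (426.7, -289.4) 26.9
scene pix [462. 242.] N 77 ls [889.5  53.1] 24.8 enc (886.1, 61.8) 24.6
scene pix [228. 252.] N 127 ls [ 501.  -289.8] 23.3 enc (500.2, -290.9) 26.5
scene pix [390. 253.] N 65 ls [788.9 -76.2] 22.1 enc (783.0, -65.6) 21.8
scene pix [460. 259.] N 67 ls [892.   47.2] 29.7 enc (901.5, 36.4) 27.3
scene pix [388. 271.] N 69 ls [791.  -81.8] 30.7 enc (797.1, -92.4) 28.3
scene pix [425. 289.] N 82 ls [881.2 -72.3] 30.5 enc (885.2, -79.4) 30.1
```

View pics/w14.png

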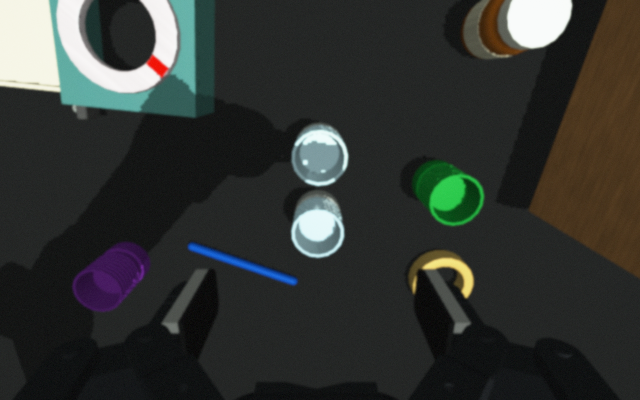

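View pics/s14.png

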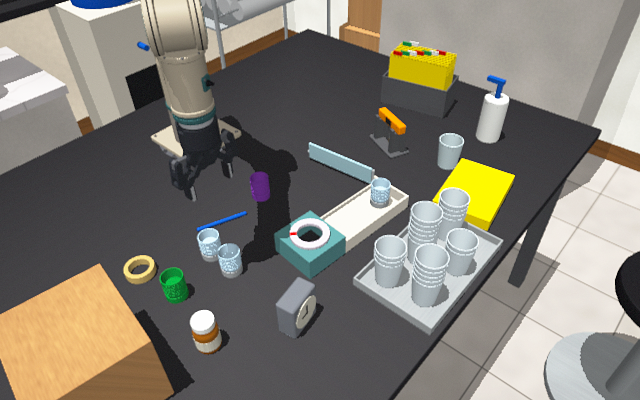

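Pale-blue sleeves are at wrist (319,159) and (317,233); green at (450,195) and purple at (110,275) are the look-alikes. The first sleeve stands in the bay at scene (380,190). Taking the (499,−287) one next.

```bash
python3 -m jog '[19,1.7,0,0,85,19,1.7,40,0,85,19,1.7,80,0,85,19,1.7,120,0,85,19,1.7,150,0,85,19,1.7,175,0,85,19,1.7,193,0,85,19,1.7,193,0,85,19,1.7,193,0,85,19,1.7,193,0,40,19,1.7,193,0,40,19,1.7,193,0,40,19,1.7,193,0,40,19,1.7,193,0,40,19,1.7,193,0,40,19,1.7,193,0,40,19,1.7,193,0,40]'
python3 - <<'E'
from h import *
avg(2);cloud("wrist",tag="w15")
E
```

```text
clock: 33.78
eef_pos: [499.1, -288.3, 210.0]
tool_rot: [3.14, -0.003, 0.001]
force: [-0.7, 1.5, 7.0]
width: 48.3
t 33.8333 F [-0.257  1.079  6.65 ] sd [0.415 0.394 0.372] X [ 499.081 -288.31   210.027] sd [0.01  0.008 0.009] R [ 3.14  -0.003  0.001] T [ 0.013  0.166 -0.006]
```

View pics/w15.png

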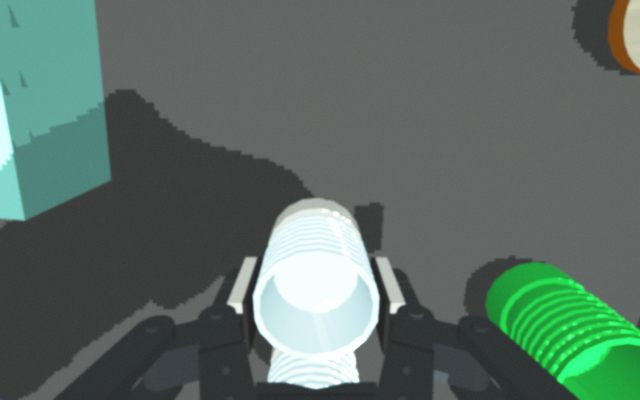

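```bash
python3 -m jog '[0,0,-30,0,40,0,0,-70,0,40,0,0,-110,0,40,0,0,-110,0,40,120,-334,-110,-84.3,40,120,-334,-110,-84.3,40,120,-334,-110,-84.3,40,120,-334,-110,-84.3,40,120,-334,-110,-84.3,40,120,-334,-110,-84.3,40,120,-334,-110,-84.3,40,120,-334,-110,-84.3,40,120,-334,-110,-84.3,40,120,-334,-110,-84.3,40,120,-334,-110,-84.3,40,120,-334,-110,-84.3,40,120,-334,-110,-84.3,40,120,-334,-110,-84.3,40,120,-334,-110,-84.3,40,120,-334,-110,-84.3,40]'
python3 - <<'E'
from h import *
avg(4);cloud("wrist",tag="w16")
E
```

```text
clock: 35.6
eef_pos: [618.2, 45.8, 318.3]
tool_rot: [3.141, 0.0, 1.47]
force: [0.1, -0.3, -1.3]
width: 48.6
t 35.75 F [-0.191  0.371 -1.762] sd [0.159 0.439 0.431] X [618.221  45.945 318.275] sd [0.015 0.083 0.032] R [3.141 0.    1.471] T [0.035 0.03  0.005]
```

View pics/w16.png

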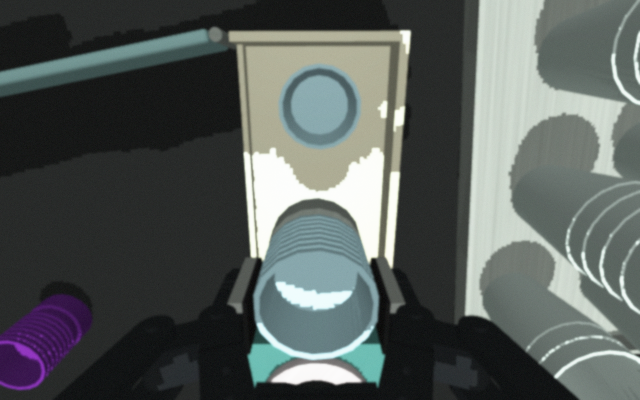

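```bash
python3 -m jog '[0,1,30,0,40,0,1,60,0,40,0,1,80,0,40,0,1,92,0,40,0,1,98,0,40,0,1,100,0,40,0,1,101,0,40,0,1,101,0,40,0,1,101,0,40]'
python3 - <<'E'
from h import *
avg(2)
E
```

```text
clock: 36.6
eef_pos: [620.0, 46.1, 218.3]
tool_rot: [3.139, -0.001, 1.472]
force: [-1.3, -0.6, -1.2]
width: 48.9
t 36.65 F [-0.344 -0.812 -1.715] sd [0.929 0.258 0.533] X [619.962  46.049 218.197] sd [0.01  0.039 0.066] R [ 3.139 -0.001  1.472] T [0.006 0.008 0.034]
```

```bash
python3 -m jog '[0,0,0.8,0,40,0,0,0.8,0,40,0,0,0.8,0,80,0,0,0.8,0,80,0,0,0.8,0,80,0,0,0.8,0,80,0,0,0.8,0,80,0,0,-20,0,80,0,0,-50,0,85,0,0,-90,0,85,0,0,-130,0,85,0,0,-170,0,85,0,0,-183,0,85,0,0,-183,0,85]'
python3 -m jog '[-349,-146,0,84.3,85,-349,-146,0,84.3,85,-349,-146,0,84.3,85,-349,-146,0,84.3,85,-349,-146,0,84.3,85,-349,-146,0,84.3,85,-349,-146,0,84.3,85,-349,-146,0,84.3,85,-349,-146,0,84.3,85,-349,-146,0,84.3,85,-349,-146,0,84.3,85,-349,-146,0,84.3,85,-349,-146,0,84.3,85,-349,-146,0,84.3,85,-349,-146,0,84.3,85,-349,-146,0,84.3,85]'
python3 - <<'E'
from h import *
st();p,d,W,h=cups("wrist","w17");cups("scene","s17")
E
```

```text
clock: 37.87
eef_pos: [620.5, 46.3, 405.0]
tool_rot: [3.133, -0.002, 1.472]
force: [-0.0, 0.8, -0.5]
width: 85.5
clock: 39.2
eef_pos: [439.6, -286.7, 399.8]
tool_rot: [-3.141, 0.0, 0.003]
force: [0.5, -0.3, -0.2]
width: 85.0
t 39.2 p [ 439.575 -286.741  399.775] r [-3.141  0.     0.003] f [ 0.525 -0.328 -0.173] w 84.9895369524245 q [ 0.439  0.458  0.123  1.873 -0.075  0.815 -0.967]
wrist pix [122.  38.] N 988 ls [ 580.4 -125.6] 47.5 enc (563.0, -124.5) 61.6
wrist pix [314. 172.] N 159 ls [ 427.1 -285.7] 22.5 enc (437.7, -284.1) 21.1
wrist pix [318. 207.] N 142 ls [ 425.  -285.8] 21.7 enc (424.1, -285.9) 22.0
scene pix [451. 140.] N 58 ls [672.7 388.8] 23.5 enc (670.0, 393.7) 25.4
scene pix [341. 156.] N 135 ls [466.5 111.6] 72.2 enc (464.4, 149.1) 105.2
scene pix [449. 151.] N 66 ls [675.6 378. ] 28.8 enc (678.8, 372.9) 30.6
scene pix [380. 186.] N 117 ls [628.8 111.7] 23.0 enc (627.8, 110.7) 26.8
scene pix [362. 199.] N 110 ls [621.8  43.3] 22.6 enc (622.0, 44.2) 26.8
scene pix [309. 238.] N 366 ls [ 601.2 -129.6] 59.3 enc (603.5, -127.9) 81.2
scene pix [451. 225.] N 57 ls [823.1 126.5] 28.1 enc (833.5, 115.2) 27.1
scene pix [208. 236.] N 129 ls [ 427.4 -288.3] 23.4 enc (426.9, -287.9) 26.2
scene pix [462. 242.] N 77 ls [889.7  51.6] 26.0 enc (885.4, 61.0) 25.7
scene pix [390. 253.] N 58 ls [788.  -75.6] 21.5 enc (781.3, -64.9) 20.8
scene pix [460. 259.] N 63 ls [891.7  46.3] 29.0 enc (901.3, 33.2) 25.1
scene pix [388. 271.] N 77 ls [791.2 -81.8] 30.7 enc (797.4, -91.1) 29.2
scene pix [425. 290.] N 76 ls [880.9 -71.9] 30.9 enc (885.7, -80.1) 29.9
```

View pics/w17.png

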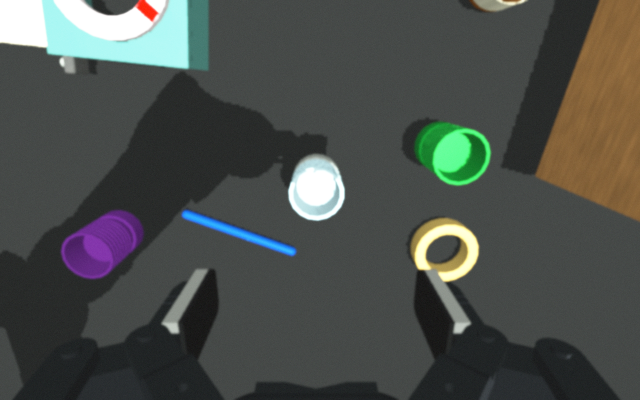

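View pics/s17.png

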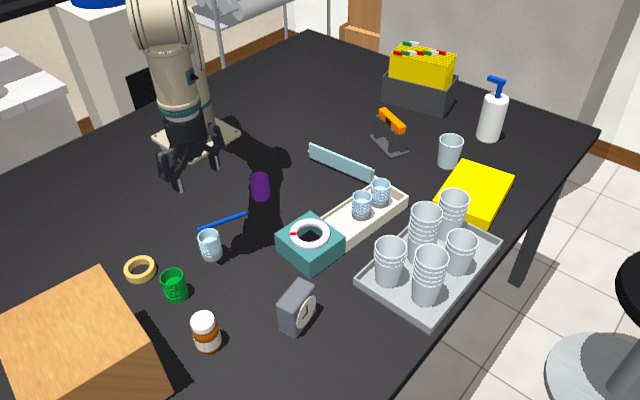

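Two sleeves stand in the bay. The last pale-blue one is at wrist (316,188), i.e. (425.6,−286).

```bash
python3 -m jog '[-14,-0.9,0,0,85,-14,-0.9,40,0,85,-14,-0.9,80,0,85,-14,-0.9,120,0,85,-14,-0.9,150,0,85,-14,-0.9,175,0,85,-14,-0.9,192,0,85,-14,-0.9,192,0,85,-14,-0.9,192,0,85,-14,-0.9,192,0,40,-14,-0.9,192,0,40,-14,-0.9,192,0,40,-14,-0.9,192,0,40,-14,-0.9,192,0,40,-14,-0.9,192,0,40,-14,-0.9,192,0,40,-14,-0.9,192,0,40]'
python3 - <<'E'
from h import *
avg(2)
E
```

```text
clock: 40.72
eef_pos: [426.0, -286.4, 209.8]
tool_rot: [3.14, -0.002, 0.001]
force: [-1.4, -0.1, 7.2]
width: 48.4
t 40.7667 F [-1.139 -0.064  6.593] sd [0.227 0.003 0.644] X [ 426.009 -286.408  209.797] sd [0.003 0.003 0.003] R [ 3.14  -0.002  0.001] T [0.189 0.114 0.004]
```

```bash
python3 -m jog '[0,0,-30,0,40,0,0,-70,0,40,0,0,-110,0,40,0,0,-110,0,40,186.5,-262,-110,-84.3,40,186.5,-262,-110,-84.3,40,186.5,-262,-110,-84.3,40,186.5,-262,-110,-84.3,40,186.5,-262,-110,-84.3,40,186.5,-262,-110,-84.3,40,186.5,-262,-110,-84.3,40,186.5,-262,-110,-84.3,40,186.5,-262,-110,-84.3,40,186.5,-262,-110,-84.3,40,186.5,-262,-110,-84.3,40,186.5,-262,-110,-84.3,40,186.5,-262,-110,-84.3,40,186.5,-262,-110,-84.3,40,186.5,-262,-110,-84.3,40,186.5,-262,-110,-84.3,40]'
python3 - <<'E'
from h import *
avg(4);cloud("wrist",tag="w18")
E
```

```text
clock: 42.48
eef_pos: [611.8, -24.0, 318.3]
tool_rot: [3.141, 0.0, 1.47]
force: [-0.2, -0.8, -1.3]
width: 48.5
t 42.6333 F [ 0.595 -0.349 -1.278] sd [0.548 0.354 0.157] X [611.812 -23.926 318.249] sd [0.02  0.055 0.043] R [3.141 0.    1.471] T [ 0.    -0.008  0.026]
```

View pics/w18.png

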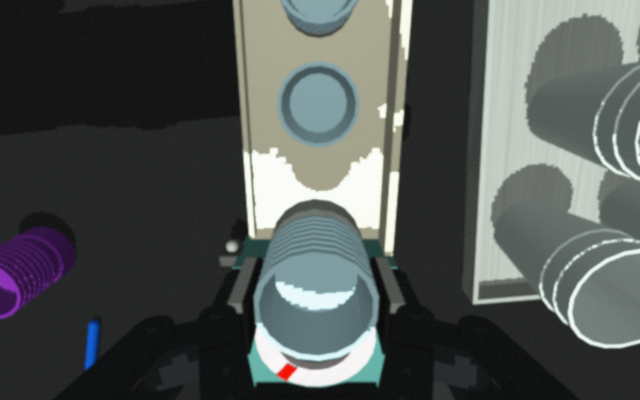

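```bash
python3 -m jog '[0,0.5,30,0,40,0,0.5,60,0,40,0,0.5,80,0,40,0,0.5,92,0,40,0,0.5,98,0,40,0,0.5,100,0,40,0,0.5,101,0,40,0,0.5,101,0,40,0,0.5,101,0,40]'
python3 - <<'E'
from h import *
avg(2)
E
```

```text
clock: 43.48
eef_pos: [613.1, -23.9, 218.3]
tool_rot: [3.139, -0.001, 1.472]
force: [-0.0, -0.0, -1.3]
width: 48.8
t 43.5333 F [-0.374 -0.318 -1.057] sd [0.335 0.299 0.263] X [613.119 -23.929 218.205] sd [0.017 0.007 0.065] R [ 3.139 -0.001  1.472] T [0.044 0.048 0.026]
```

```bash
python3 -m jog '[0,0,0.8,0,40,0,0,0.8,0,40,0,0,0.8,0,80,0,0,0.8,0,80,0,0,0.8,0,80,0,0,0.8,0,80,0,0,0.8,0,80,0,0,-20,0,80,0,0,-50,0,85,0,0,-90,0,85,0,0,-130,0,85,0,0,-170,0,85,0,0,-183,0,85,0,0,-183,0,85]'
python3 -m jog '[220,-195,0,-9.6,0,220,-195,0,-9.6,0,220,-195,0,-9.6,0,220,-195,0,-9.6,0,220,-195,0,-9.6,0,220,-195,0,-9.6,0,220,-195,0,-9.6,0,220,-195,0,-9.6,0,220,-195,0,-9.6,0,220,-195,0,-9.6,0,220,-195,0,-9.6,0]'
python3 - <<'E'
from h import *
st();p,d,W,h=cups("wrist","w19");np.savez("w19",W=W,h=h,p=p,d=d)
H,S,V=h[...,0],h[...,1],h[...,2];z=W[...,2]
m=(abs(z-60)<4)&(H>85)&(H<118)&(S>15)&(S<140)
m[:, 450:]=m[:,450:]
P=W[m];P=P[(P[:,0]<575)&(P[:,1]>100)&(P[:,1]<200)&(P[:,0]>330)];print(len(P),np.percentile(P,[1,99],0))
print(cv2.minAreaRect(P[:,:2].astype(np.float32)),cv2.boxPoints(cv2.minAreaRect(P[:,:2].astype(np.float32))))
p,d,W,h=cups("scene","s19");cups("side","d19")
E
```

```text
clock: 44.75
eef_pos: [613.6, -23.8, 404.9]
tool_rot: [3.133, -0.001, 1.472]
force: [0.6, -1.0, -0.7]
width: 85.1
clock: 45.67
eef_pos: [440.8, 212.7, 399.4]
tool_rot: [-3.141, 0.001, 1.637]
force: [0.3, -0.5, -0.9]
width: -0.2
t 45.6667 p [440.775 212.717 399.437] r [-3.141  0.001  1.637] f [ 0.341 -0.481 -0.891] w -0.20630466832187322 q [-0.232  0.429 -0.383  1.953  0.219  0.801 -0.671]
wrist pix [342. 237.] N 1252 ls [459.7 164.9] 61.9 enc (458.1, 151.8) 105.6
wrist pix [481. 271.] N 314 ls [625.8 115.3] 24.4 enc (621.3, 118.2) 24.2
wrist pix [502. 293.] N 416 ls [626.  115.3] 21.1 enc (627.8, 115.6) 23.4
wrist pix [475. 333.] N 508 ls [617.5  48.2] 22.8 enc (618.2, 48.0) 24.6
1292 [[354.674 143.006  56.139]
 [560.706 166.036  61.526]]
((457.8310852050781, 154.78504943847656), (211.21116638183594, 9.804442405700684), 4.909043788909912) [[352.193 150.632]
 [353.032 140.864]
 [563.469 158.938]
 [562.63  168.706]]
scene pix [451. 141.] N 62 ls [671.8 388.9] 23.7 enc (668.4, 397.3) 25.5
scene pix [341. 156.] N 138 ls [455.9 217.1] 90.4 enc (461.4, 148.6) 103.4
scene pix [449. 151.] N 
[... 372 characters left out ...]
4 ls [822.6 126.3] 28.7 enc (833.5, 115.2) 27.3
scene pix [462. 242.] N 81 ls [889.   53.1] 24.8 enc (886.2, 61.7) 24.7
scene pix [389. 253.] N 55 ls [786.2 -73.3] 18.9 enc (780.5, -63.6) 18.8
scene pix [460. 259.] N 64 ls [892.3  46.4] 28.6 enc (901.5, 32.5) 24.9
scene pix [387. 271.] N 66 ls [791.2 -81.8] 30.8 enc (797.9, -94.1) 28.1
scene pix [425. 290.] N 73 ls [880.9 -71.9] 30.7 enc (885.0, -78.9) 30.1
side pix [285. 216.] N 249 ls [617.2  47.6] 59.6 enc (622.6, 45.1) 95.2
side pix [320. 252.] N 169 ls [452.4 168.5] 61.2 enc (453.4, 157.9) 104.8
side pix [204. 271.] N 69 ls [674.1 379.7] 26.0 enc (679.0, 373.9) 27.4
side pix [207. 284.] N 48 ls [668.4 384.7] 29.1 enc (658.4, 393.3) 27.0
```

View pics/w19.png

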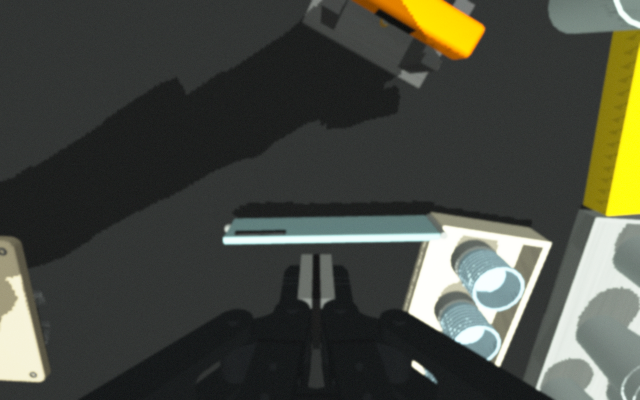

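View pics/s19.png

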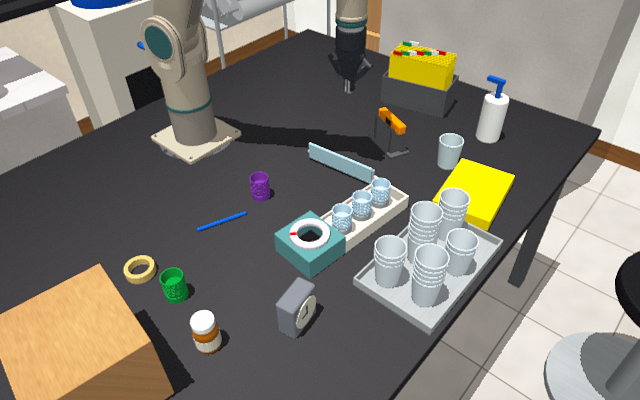

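All three pale-blue sleeves stand in the bay, at scene (342,215), (362,202) and (380,190). No other pale-blue sleeve is visible. The door is about 1.386 rad open. I'm lowering the shut fingers beside its outer face.

```bash
python3 -m jog '[-30,-26.7,0,-1.1,0,-30,-26.7,0,-1.1,0,-30,-26.7,40,-1.1,0,-30,-26.7,80,-1.1,0,-30,-26.7,120,-1.1,0,-30,-26.7,160,-1.1,0,-30,-26.7,185,-1.1,0,-30,-26.7,199,-1.1,0,-30,-26.7,199,-1.1,0,-30,-26.7,199,-1.1,0]'
cat > door.py <<'E'
import numpy as np
Hg=np.array([568.2,163.6]);PSI=-0.0987
def pose(a,r,off):
    d=np.pi*1.5-a+PSI # dir of (-sin a,-cos a)
    d=np.arctan2(-np.cos(a),-np.sin(a))+PSI
    n=np.arctan2(np.sin(a),-np.cos(a))+PSI
    return Hg+r*np.array([np.cos(d),np.sin(d)])+off*np.array([np.cos(n),np.sin(n)]),n
def rows(cur,yaw,L,z=0):
    x=np.array([np.cos(yaw),np.sin(yaw)]);y=np.array([np.sin(yaw),-np.cos(yaw)]);o=[]
    for a,r,off in L:
        p,n=pose(a,r,off);d=p-cur;t=-np.rad2deg(n-yaw);o.append(f"{d@x:.0f},{d@y:.0f},{z},{t:.0f},0")
    print(",".join(o));print("end",p,n,"lastrow",o[-1])
E
python3 - <<'E'
from h import *
s=avg(2);cloud("wrist",tag="w20");s=read_state()
import door
door.rows(s["eef_pos"][:2],s["tool_rot"][2],[(1.386,150,24),(1.386,150,18)]+[(1.386-.06*i,150,16) for i in range(0,18)])
E
```

```text
clock: 46.65
eef_pos: [415.6, 181.9, 200.6]
tool_rot: [-3.14, 0.001, 1.658]
force: [-1.3, -0.2, 0.8]
width: 0.0
t 46.7 F [-0.413 -0.081  0.456] sd [0.93  0.073 0.326] X [415.772 181.992 201.031] sd [0.154 0.116 0.442] R [0.001 0.    1.658] T [-0.007 -0.     0.007]
-8,-0,0,0,0,-14,-0,0,0,0,-16,-0,0,0,0,-25,-1,0,-3,0,-34,-1,0,-7,0,-43,-1,0,-10,0,-52,0,0,-14,0,-61,2,0,-17,0,-70,4,0,-21,0,-78,6,0,-24,0,-87,9,0,-27,0,-95,13,0,-31,0,-103,17,0,-34,0,-111,21,0,-38,0,-119,26,0,-41,0,-126,32,0,-45,0,-133,38,0,-48,0,-139,44,0,-52,0,-145,51,0,-55,0,-151,58,0,-58,0
end [486.674  36.677] 2.6768926535897934 lastrow -151,58,0,-58,0
```

View pics/w20.png

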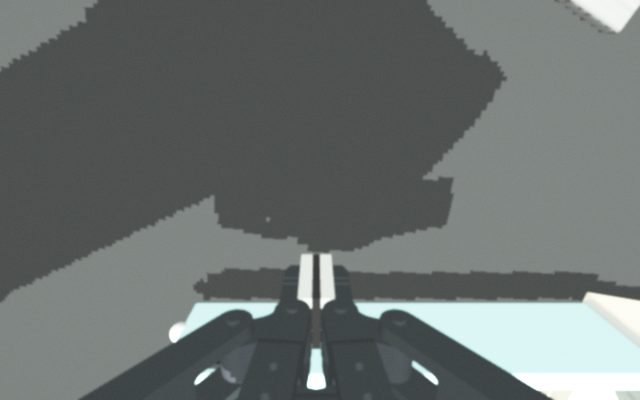

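```bash
python3 -m jog '[-8,0,0,0,0,-14,0,0,0,0,-16,0,0,0,0,-25,-1,0,-3,0,-34,-1,0,-7,0,-43,-1,0,-10,0,-52,0,0,-14,0,-61,2,0,-17,0,-70,4,0,-21,0,-78,6,0,-24,0,-87,9,0,-27,0,-95,13,0,-31,0,-103,17,0,-34,0,-111,21,0,-38,0,-119,26,0,-41,0,-126,32,0,-45,0,-133,38,0,-48,0,-139,44,0,-52,0,-145,51,0,-55,0,-148,55,0,-57,0]'
python3 - <<'E'
from h import *
avg(3);s=read_state();cloud("scene",tag="s21");cloud("wrist",tag="w21")
import door
door.rows(s["eef_pos"][:2],s["tool_rot"][2],[(a,150,16) for a in (.36,.32,.28,.24,.2,.16,.12)])
E
```

```text
clock: 48.47
eef_pos: [484.3, 38.7, 202.1]
tool_rot: [3.141, 0.002, 2.654]
force: [-0.2, -0.1, 0.0]
width: -0.1
t 48.5667 F [ 0.153 -0.564 -0.131] sd [0.295 0.525 0.264] X [484.477  38.633 202.02 ] sd [0.288 0.238 0.072] R [3.141 0.002 2.653] T [-0.003 -0.008 -0.012]
-5,-1,0,-2,0,-11,-1,0,-4,0,-17,-1,0,-6,0,-23,-1,0,-9,0,-29,-1,0,-11,0,-35,-0,0,-13,0,-41,1,0,-16,0
end [520.037  20.644] 2.922892653589793 lastrow -41,1,0,-16,0
```

View pics/s21.png

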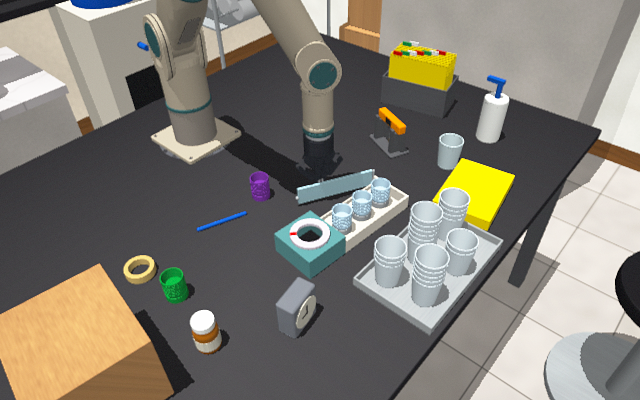

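View pics/w21.png

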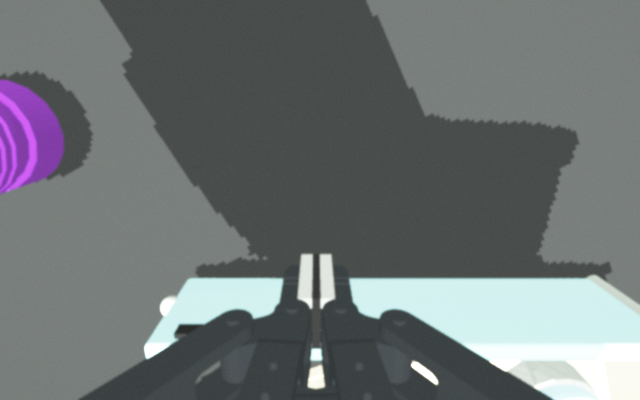

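Door moving as planned. I'm pushing on to about 0.12 rad, then slowly through the catch.

```bash
python3 -m jog '[-5,-1,0,-2,0,-11,-1,0,-4,0,-17,-1,0,-6,0,-23,-1,0,-9,0,-29,-1,0,-11,0,-35,0,0,-13,0,-41,1,0,-16,0,-41,1,0,-16,0,-41,1,0,-16,0]'
python3 - <<'E'
from h import *
avg(3);s=read_state()
import door
door.rows(s["eef_pos"][:2],s["tool_rot"][2],[(a,150,16) for a in (.12,.1,.08,.06,.04,.02,.01,0,0,-.01)])
p,d,W,h=cloud("wrist",tag="w22");z=W[...,2]
P=W[(abs(z-60)<2.5)&np.isfinite(z)];P=P[(P[:,0]<580)&(P[:,0]>480)&(P[:,1]>-70)&(P[:,1]<160)];print(len(P),cv2.minAreaRect(P[:,:2].astype(np.float32)))
E
```

```text
clock: 49.47
eef_pos: [519.6, 21.8, 201.2]
tool_rot: [3.141, -0.0, 2.931]
force: [0.6, 0.5, 0.3]
width: -0.1
t 49.5667 F [0.568 0.239 0.193] sd [0.08  0.372 0.437] X [519.476  21.831 201.215] sd [0.125 0.034 0.012] R [ 1.047 -0.     2.932] T [0.026 0.015 0.038]
-1,-1,0,1,0,-4,-1,0,-1,0,-7,-2,0,-2,0,-10,-2,0,-3,0,-13,-2,0,-4,0,-16,-2,0,-5,0,-17,-2,0,-6,0,-19,-2,0,-6,0,-19,-2,0,-6,0,-20,-2,0,353,0
end [538.975  15.607] -3.2302926535897933 lastrow -20,-2,0,353,0
3958 ((529.9373779296875, 51.080322265625), (196.62709045410156, 33.51203155517578), 76.7718734741211)
```

View pics/w22.png

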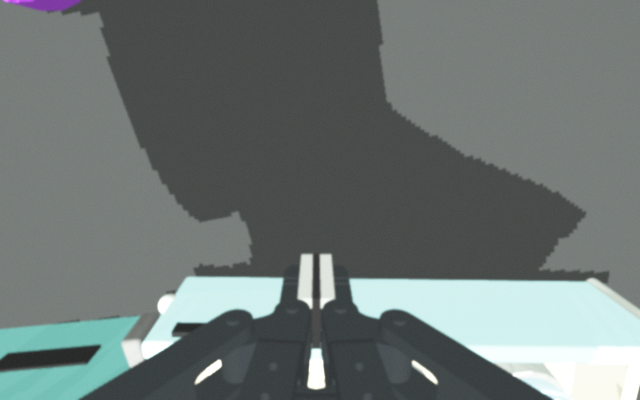

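```bash
python3 -m jog '[-4,-1,0,-1,0,-7,-2,0,-2,0,-10,-2,0,-3,0,-12,-2,0,-4,0,-14,-2,0,-5,0,-15,-2,0,-5,0,-16,-2,0,-6,0,-16,-2,0,-6,0,-16,-2,0,-6,0]'
python3 - <<'E'
from h import *
avg(3);cloud("wrist",tag="w23")
E
```

```text
clock: 50.42
eef_pos: [531.7, 16.6, 200.8]
tool_rot: [-3.139, -0.008, 3.039]
force: [-10.3, 0.5, 7.8]
width: -0.4
t 50.5167 F [-10.26    0.845   8.338] sd [0.434 0.458 0.4  ] X [531.718  16.583 200.804] sd [0.012 0.006 0.011] R [-3.139 -0.008  3.039] T [ 0.123  2.084 -0.052]
```

View pics/w23.png

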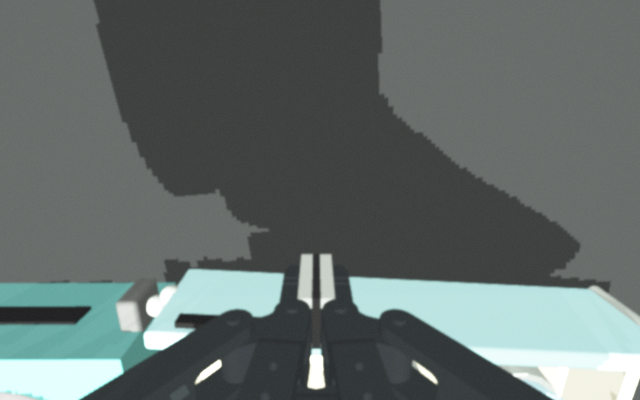

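```bash
python3 -m jog '[-1,0,0,0,0,-2,0,0,0,0,-3,0,0,0,0,-3,0,0,0,0,-3,0,0,0,0]'
python3 - <<'E'
from h import *
avg(3)
E
```

```text
clock: 51.03
eef_pos: [536.2, 15.8, 200.9]
tool_rot: [-3.14, -0.004, 3.038]
force: [-3.5, -0.4, 2.9]
width: 0.1
t 51.1333 F [-2.672 -0.661  1.023] sd [1.033 0.801 1.435] X [536.679  15.691 200.902] sd [0.412 0.078 0.013] R [-3.14  -0.003  3.038] T [-0.114  0.532 -0.064]
```

```bash
python3 -m jog '[-0.7,0,0,0,0,-1.4,0,0,0,0,-2,0,0,0,0,-2,0,0,0,0]'
python3 - <<'E'
from h import *
avg(3);cloud("wrist",tag="w24")
E
```

```text
clock: 51.52
eef_pos: [539.9, 15.8, 201.1]
tool_rot: [3.142, -0.001, 3.038]
force: [-3.7, -0.2, 1.5]
width: -0.2
t 51.6167 F [-3.846  0.017  1.991] sd [0.279 0.154 0.38 ] X [539.889  15.793 201.105] sd [0.017 0.004 0.001] R [ 3.142 -0.001  3.038] T [0.048 0.648 0.038]
```

View pics/w24.png

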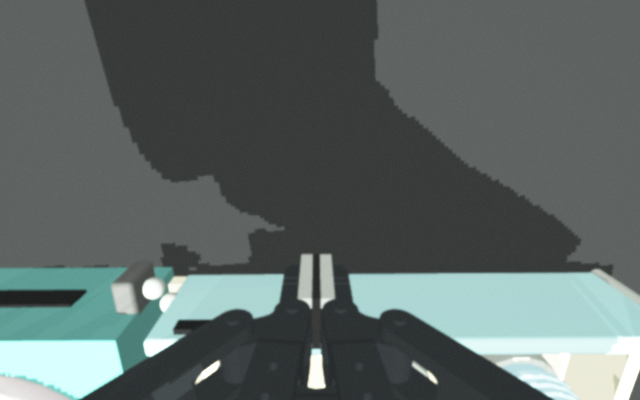

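```bash
python3 -m jog '[-0.7,0,0,0,0,-1.3,0,0,0,0,-1.3,0,0,0,0,-1.3,0,0,0,0]'
python3 - <<'E'
from h import *
avg(3)
E
```

```text
clock: 52.05
eef_pos: [540.3, 15.8, 201.0]
tool_rot: [-3.141, -0.003, 3.038]
force: [-7.1, 0.2, 3.9]
width: -0.4
t 52.15 F [-6.589  0.516  4.58 ] sd [0.392 0.236 0.475] X [540.264  15.819 201.056] sd [0.009 0.015 0.012] R [-3.141 -0.003  3.038] T [0.132 1.263 0.024]
```

```bash
python3 -m jog '[10,0,0,0,0,35,0,0,0,0,60,0,0,0,0,60,0,0,0,0,60,0,-40,0,0,60,0,-80,0,0,60,0,-120,0,0,60,0,-160,0,0,60,0,-200,0,0,60,0,-200,0,0,60,0,-200,0,0]'
python3 - <<'E'
from h import *
st();p,d,W,h=cups("wrist","w25");z=W[...,2]
P=W[(abs(z-60)<3)&np.isfinite(z)];P=P[(P[:,0]<590)&(P[:,0]>500)&(P[:,1]>-60)&(P[:,1]<170)];print(len(P),cv2.minAreaRect(P[:,:2].astype(np.float32)))
cups("scene","s25");cloud("side",tag="d25")
E
```

```text
clock: 53.12
eef_pos: [483.2, 21.8, 403.7]
tool_rot: [3.141, 0.007, 3.036]
force: [-0.4, -0.8, -0.9]
width: -0.2
t 53.1167 p [483.242  21.842 403.678] r [3.141 0.007 3.036] f [-0.378 -0.775 -0.896] w -0.20598800438055664 q [ 0.558  0.551 -0.98   1.956  0.574  0.934  0.756]
wrist pix [354. 242.] N 1285 ls [565.3  51.4] 61.9 enc (555.3, 52.7) 104.8
wrist pix [178. 272.] N 366 ls [ 597.6 -128.9] 58.9 enc (596.0, -129.4) 77.8
wrist pix [364. 293.] N 217 ls [616.4  46.3] 22.3 enc (615.8, 52.8) 23.7
wrist pix [411. 283.] N 262 ls [625.6 114.6] 24.3 enc (617.0, 112.0) 23.4
wrist pix [273. 282.] N 89 ls [606.8 -26.8] 19.1 enc (593.3, -33.9) 12.3
wrist pix [427. 308.] N 264 ls [626.2 115. ] 20.7 enc (627.5, 115.3) 21.9
wrist pix [266. 306.] N 66 ls [613.3 -31.8] 14.4 enc (614.6, -42.6) 10.9
1738 ((561.8507080078125, 56.9713020324707), (47.79167175292969, 216.70030212402344), 2.549758195877075)
scene pix [451. 140.] N 57 ls [671.9 388.5] 23.9 enc (669.8, 394.7) 25.7
scene pix [449. 151.] N 66 ls [676.1 379.1] 29.2 enc (679.0, 373.1) 30.4
scene pix [342. 190.] N 160 ls [538.2  52.8] 63.7 enc (561.6, 50.5) 106.4
scene pix [380. 186.] N 109 ls [628.9 111.9] 22.7 enc (629.6, 113.9) 27.3
scene pix [361. 199.] N 116 ls [621.5  43.2] 22.9 enc (620.4, 43.7) 26.7
scene pix [342. 212.] N 122 ls [615.4 -27.4] 22.7 enc (615.3, -27.5) 26.0
scene pix [309. 238.] N 362 ls [ 601.4 -129.9] 59.6 enc (603.3, -129.3) 83.8
scene pix [451. 225.] N 61 ls [822.9 125.7] 28.1 enc (832.3, 117.6) 27.3
scene pix [461. 242.] N 86 ls [889.9  51.7] 26.0 enc (886.8, 62.4) 25.4
scene pix [389. 253.] N 58 ls [788.2 -77. ] 22.8 enc (779.3, -63.7) 19.9
scene pix [460. 259.] N 68 ls [891.4  47.9] 30.4 enc (901.9, 34.7) 26.6
scene pix [388. 271.] N 75 ls [791.2 -82.1] 30.6 enc (798.7, -93.3) 28.9
scene pix [425. 290.] N 79 ls [881.5 -71.9] 30.7 enc (885.0, -79.0) 30.1
```

View pics/w25.png

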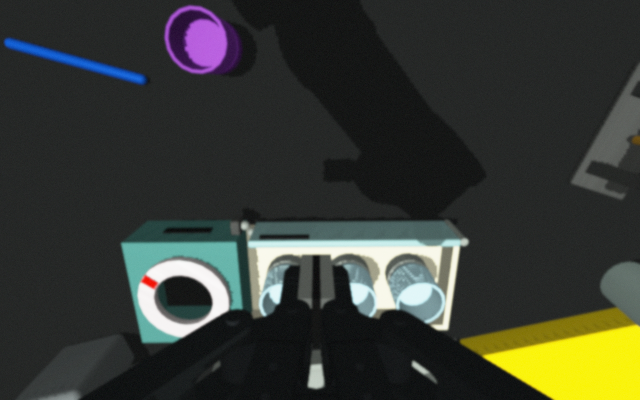

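View pics/s25.png

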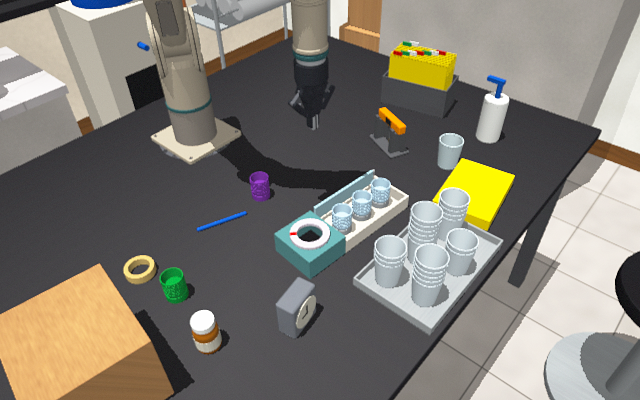

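View pics/d25.png

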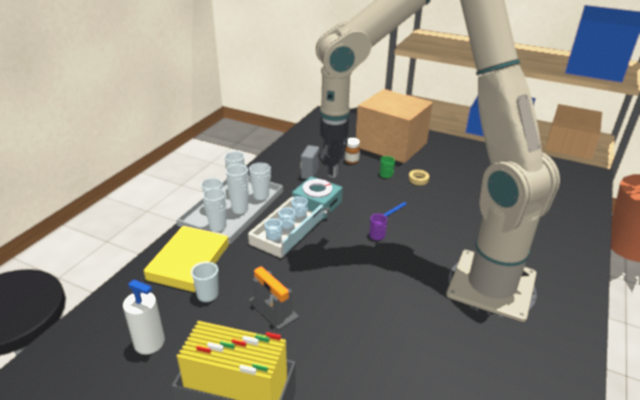

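```bash
python3 - <<'E'
from h import *
p,d,W,h=cloud("wrist");H,S=h[...,0],h[...,1];z=W[...,2]
P=W[(abs(z-60)<2.5)&(H>85)&(H<118)];P=P[(P[:,0]<585)&(P[:,1]>-35)&(P[:,1]<150)]
vx,vy,x0,y0=cv2.fitLine(P[:,:2].astype(np.float32),cv2.DIST_HUBER,0,.01,.01).ravel()
print(len(P),np.rad2deg(np.arctan2(vy,vx))%180,x0,y0,cv2.minAreaRect(P[:,:2].astype(np.float32)))
loc=(np.array([x0,y0])-[617.4,45.7]);print("local x",loc@[.9951,-.0986])
s=avg(3);finish_job()
E
```

```text
1314 84.48151 555.86847 56.68741 ((556.48583984375, 57.43924331665039), (185.24172973632812, 8.289661407470703), 83.936767578125)
local x -62.3133847338867
t 53.4167 F [-0.073 -0.6    0.186] sd [0.117 0.175 0.02 ] X [481.568  21.498 399.978] sd [0.004 0.109 0.033] R [-3.141 -0.002  3.038] T [0.007 0.009 0.022]
the job is handed in; nothing more can be done
```

The job is done and handed in at about 53 s, well inside the 210 s limit; no verdict was reported.

- **Deburring:** I ran the blade once round from the red mark, anticlockwise, plus about 20° of overlap, with the tip about 8 mm below the rim. Contact force, checked at six stops, was about 1.3–2.4 N outwards. With friction included, the total was at most about 2.5 N. Between stops the force was not logged.
- **Tool:** It is back on its rest, at the same height and force readings as when I picked it up.
- **Sleeves:** Three pale-blue sleeves were present. One had been knocked aside during the run, so I measured its position again before picking it up. All three now stand upright on the bay floor, with tops at the right height in the last pictures. I left the green and purple look-alikes and the other things alone.
- **Door:** I pushed it past the catch at about 10 N until it stopped hard. After I backed away, the fitted panel line was parallel to the bay front to within about 0.13° (0.002 rad).

**Disagreements between checks:** The scene and side cameras differed by about 8 mm, so I used the wrist camera, which agreed with their average. Force and torque readings gave contact forces up to about 0.5 N apart. The last fit also put the door panel 2 mm in front of its nominal line, which is within the calibration error.

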